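Recharge and seal an air-conditioner control box

TASK

Get the serviced control box ready to go back outdoors: swing the red dust cover fully aside on its pin, put every drying cartridge from the red mat into the well underneath, and swing the dust cover fully shut again. Then tighten the four wing screws clockwise evenly in cross order: first turn each only to its yellow mark, doing one diagonal pair before touching the other pair, and when all four are at yellow turn each to its green mark against the stop, again one diagonal pair before the other. Leave the other things on the bench where they are.

Things in the scene. Friction and masses are not known exactly. Their poses are not given: they have to be found in the camera images.
- housing: Grey control box fixed to the table, 190 mm (x) by 315 mm (y -160 to +155), 75 mm high; origin on the table, z up. On its +y part an aluminium cover (168 x 174 mm, centre y 65 mm, top 83 mm above the table) on a black gasket, with wing screws 1 to 4 round it: 1 and 3 are diagonal, so are 2 and 4. Each has a yellow and a green mark on a black disc, 25 mm from its axis. Red dust cover on its -y part.
- well (a point): Centre of the drying well's floor, 31 mm above the table (housing x 0, y -98 mm), axes parallel to the housing's. The well is an open pocket 100 mm (x) by 72 mm (y) and 44 mm deep; its mouth is 75 mm above the table.
- pin (a point): Vertical pivot pin of the dust cover, at the top of the plate (housing x 62, y -146 mm, 81 mm above the table).
- knob (a point): Black upright round knob on the dust cover, 20 mm across, 38 mm tall, standing on the plate (plate top 81 mm above the table); this point is on its axis 25 mm above the plate, 112 mm from the pin. It may turn in the grip.
- dust_cover (a joint): Angle of the red dust cover (flat plate 134 x 104 x 5 mm) about its single pin: 0 = shut over the well (a stop; it may start up to 0.12), grows anticlockwise seen from above, knob end swinging out to the housing's -y side; fully aside from 1.5 to the stop at 1.75. Stays where it is left; 1 to 2 N at the knob moves it.
- wing_1 (a point): Wing screw 1 (near-left, seen from the robot, housing x -55, y 125 mm): upright steel blade 40 mm long, 9 mm thick, from 6 to 38 mm above the cover, on a hub 16 mm across. This point is on its vertical turning axis, 26 mm above the cover's top, at gripping height. x runs along the blade to the orange end, z up.
- screw_1 (a joint): Turn of wing screw 1: 0 = slack, grows clockwise seen from above (tightening). At 0 the orange end points along the housing's +y; at 1.2 rad it points at the yellow mark (nipped), at 2.4 rad at the green mark, where a stop ends the turn (fully tight). Starts at 0 to 0.3, takes about 0.1 N m, stays where it is left.
- wing_2 (a point): Wing screw 2 (near-right, housing x -55, y 5 mm): upright steel blade 40 mm long, 9 mm thick, from 6 to 38 mm above the cover, on a hub 16 mm across. This point is on its vertical turning axis, 26 mm above the cover's top, at gripping height. x runs along the blade to the orange end, z up.
- screw_2 (a joint): Turn of wing screw 2: 0 = slack, grows clockwise seen from above (tightening). At 0 the orange end points along the housing's +y; at 1.2 rad it points at the yellow mark (nipped), at 2.4 rad at the green mark, where a stop ends the turn (fully tight). Starts at 0 to 0.3, takes about 0.1 N m, stays where it is left.
- wing_3 (a point): Wing screw 3 (far-right, housing x 55, y 5 mm): upright steel blade 40 mm long, 9 mm thick, from 6 to 38 mm above the cover, on a hub 16 mm across. This point is on its vertical turning axis, 26 mm above the cover's top, at gripping height. x runs along the blade to the orange end, z up.
- screw_3 (a joint): Turn of wing screw 3: 0 = slack, grows clockwise seen from above (tightening). At 0 the orange end points along the housing's +y; at 1.2 rad it points at the yellow mark (nipped), at 2.4 rad at the green mark, where a stop ends the turn (fully tight). Starts at 0 to 0.3, takes about 0.1 N m, stays where it is left.
- wing_4 (a point): Wing screw 4 (far-left, housing x 55, y 125 mm): upright steel blade 40 mm long, 9 mm thick, from 6 to 38 mm above the cover, on a hub 16 mm across. This point is on its vertical turning axis, 26 mm above the cover's top, at gripping height. x runs along the blade to the orange end, z up.
- screw_4 (a joint): Turn of wing screw 4: 0 = slack, grows clockwise seen from above (tightening). At 0 the orange end points along the housing's +y; at 1.2 rad it points at the yellow mark (nipped), at 2.4 rad at the green mark, where a stop ends the turn (fully tight). Starts at 0 to 0.3, takes about 0.1 N m, stays where it is left.
- cartridge_1 (a point): Drying cartridge 1: white round plastic can with an orange band, 28 mm across and 26 mm tall, 30 g, at first standing on the red mat (level with the table to within 1 mm); this point is its centre, z along its axis. None if this start has fewer cartridges. In the well it may stand or lie.
- cartridge_2 (a point): Drying cartridge 2: white round plastic can with an orange band, 28 mm across and 26 mm tall, 30 g, at first standing on the red mat (level with the table to within 1 mm); this point is its centre, z along its axis. None if this start has fewer cartridges. In the well it may stand or lie.
- cartridge_3 (a point): Drying cartridge 3: white round plastic can with an orange band, 28 mm across and 26 mm tall, 30 g, at first standing on the red mat (level with the table to within 1 mm); this point is its centre, z along its axis. None if this start has fewer cartridges. In the well it may stand or lie.
- screwdriver: Bystander, not to be moved: screwdriver lying on the table in front, on the robot's right; origin at its underside or axis.
- tape: Bystander, not to be moved: pink tape reel, 68 mm across, 18 mm high, beyond the mat; origin at its underside.
- spray: Bystander, not to be moved: white spray bottle, 68 mm across, 170 mm tall, far right; origin at its underside.
- capacitor: Bystander, not to be moved: aluminium capacitor can, 40 mm across, 70 mm tall, right; origin at its underside.
- relay: Bystander, not to be moved: blue relay on a small green board, 45 x 34 x 30 mm, right; origin at its underside.
- meter: Bystander, not to be moved: yellow multimeter, 140 x 75 x 35 mm, beyond the box; origin at its underside.
- tin: Bystander, not to be moved: flat brass tin, 52 mm across, 20 mm high, front left; origin at its underside.
There are look-alikes about, which are no part of the job. Leave any blue or brown look-alike of the part that bears cartridge_2 alone. What is shaped like the part that bears cartridge_1 but blue is not meant.

How it is judged:
By the outcome, as a careful person would: the job done as asked, in the order asked, and still so for the second after the job is handed in, with the robot touching nothing.
Of cart_1, cart_2, cart_3 only 2 to 3 are there at a start; the rules pass over those that are not, and their reading is None.
At some moment in a run one of cart_1, cart_2, cart_3 may be knocked a few centimetres aside while the robot is not near it.
Once in a run the grip may slacken for a moment while it holds something.
It also fails if it takes over 210 s, if anything falls off the work surface, if the arm or the gripper's body presses on something with over 40 N, if the wrist force passes 120 N, or if a joint passes its speed limit or range.

ROBOT

A 7-joint arm with a two-finger parallel gripper is mounted at the origin on the work surface. World frame = base frame: x ahead of the robot, y to its left, z up, the work surface at z = 0. Lengths are in m, angles in rad, forces in N, time in s.
With the tool pointing down it reaches from about 0.4 to 0.85 m from the base axis. Payload 10.4 kg.
Tool frame: the origin (TCP) lies at the very end of the fingers, on their centre line; the grasp point (between the pads) lies 19 mm behind it (manip.tcp_to_grasp is the distance from the TCP to the grasp point, in m); x points along the fingers, y is the direction in which the jaws open and shut, and the axes are right-handed (so a half turn about x gives the same grasp; the last joint's range is limited). The gripper opens to 85 mm and grips with 20 to 120 N. Pads are 22 mm wide; open, the fingers measure 114 mm over their backs; the gripper's body (76 mm by 85 mm) begins 54 mm behind the grasp point. The pads swing forward as they close: fully open they stand 13 mm farther back than shut.
Start: joints at [1.188, 0.332, -0.065, 1.46, 0.022, 1.35, -0.088], TCP at [0.22, -0.585, 0.231] pointing down, gripper open.
Joint ranges: [-2.6, 2.6], [-0.5, 2.12], [-1.47, 1.34], [0.16, 2.42], [-1.27, 4.41], [0.06, 2.06], [-2.6, 2.6]. Speed limits (rad/s): [2.22, 2.22, 2.79, 2.79, 3.14, 3.14, 3.14].

INTERFACE

Orientations are given as a unit quaternion [x, y, z, w].
In Python, from workcell import manip, cams, hand_in gives the robot as it stands.
- The arm moves only by the shell command python3 -m handwheel 'ROWS' [FORCE]. ROWS is text: rows parted by semicolons, each of 7 numbers parted by spaces: the shift along the tool's x, y, z in mm, then the turn, a rotation vector about the tool's x, y, z in rad, then the finger opening in mm, from 0 to 85.4. A call has 1 to 8 rows; each row shifts and turns the commanded pose from where the row before left it, along the tool's axes as they then stand; what a row does not reach is not made up. A row lasts 1/10 s, in which the tool goes at most 50 mm and 8.59 degrees, less where a joint would pass 70% of its speed; a pose out of reach is approached as far as the arm can. A call with a gripper value outside its range is refused whole. The fingers move at their own pace and stop on an object; FORCE is the grip in N (left out, the last holds). Time passes only in rows, so rows that do not move let the fingers close. It gives the time, the measured TCP pose, the force and the opening at its end, in the units of the state.
- manip.get_obs(): the state, without advancing time (a new reading comes with each control period).
- cams.camera(name): name is "side" or "top" or "wrist"; returns a dict with "color" (400x640x3 uint8, blue, green, red), "depth" (400x640 float32, m along the optical axis (not along the pixel's ray), 0 where there is no reading), "camera_matrix" (3x3 intrinsics, pixels), "origin" and "attitude" of the camera in the world; the wrist camera has in their place "T_tool_cam" (4x4, takes a point from camera to tool coordinates, whose origin is the TCP and whose axes are the tool frame's). Camera axes: x right, y down, z forward; pixel columns grow to the right and rows downward; lengths in m; the calibration is good to about 2 mm. A picture is of the moment at which its call begins: read the wrist's pose just before it.
- hand_in(): hands the job in, once; it reports no verdict.
Trained networks look in the newest picture that a camera, given by its name, has taken for a name from the list of things; names that differ only in an ending like _2 or _b are one class to them, and where a whole thing is asked for, a point or a joint stands for the part that bears it (a point fixed in the world has none). Each returns a list of dicts, best first, with "conf" (0 to 1); they miss things now and then, are a little off and sometimes report something else, mostly with a low value. They report only what shows in the picture. A call takes as long as a camera call. They do not tell look-alikes from the thing itself.
- cams.recognise(camera, thing): "box" ([left, top, width, height] in pixels, round what is visible of it).
- cams.outline_of(camera, thing): "region" (400x640 bool, what is visible of it) and "box" ([left, top, width, height] in pixels, round what is visible of it).
The state is a dict: "clock": time; "joint_pos": joint angles; "joint_velocities": joint speeds; "tau": joint torques, N m; "position": TCP position; "ee_rot": TCP orientation; "ft_force": force on the tool from outside, world axes, zero at the start; "torque": the same for the moment, N m; "grip_width": opening from 0.0 (shut) to 1.0 (fully open).
Only numpy, scipy, OpenCV 4.12 (cv2) and the standard library are available. Lean on these libraries where they do the work, as an engineer would, in place of code of your own. Each camera call takes 0.05 s, during which the arm holds its last target.

## Working session

There is one attempt and no reset: what is moved stays moved. The work goes in short steps, Python scripts to look and compute and a shell command to move; the robot and the scene stay as the last step left them, time stands still between calls to the robot, and variables do not carry over. Pictures are saved under pics/ and viewed, and the job is handed in when it is done.

```bash
ls; mkdir -p pics; python3 - <<'E'
from workcell import manip, cams
import cv2,numpy as np
o=manip.get_obs()
for k,v in o.items(): print(k,v)
print(manip.tcp_to_grasp)
for n in ["side","top","wrist"]:
    c=cams.camera(n); cv2.imwrite(f"pics/{n}0.png",c["color"])
    print(n,c["camera_matrix"].tolist(),c.get("origin"),c.get("attitude"),c.get("T_tool_cam"))
E
```

```text
pics
clock 0.0
joint_pos [ 1.18841902  0.3328933  -0.06469912  1.46097496  0.02160727  1.34991902
 -0.0885093 ]
joint_velocities [ 0.00070392 -0.00094895 -0.00053757 -0.00023615 -0.000701   -0.00027951
  0.00168933]
tau [-1.26644609e-03 -6.25442433e+01  4.81029530e-02 -3.91606879e+01
  1.60632259e-02  9.82823898e-03  2.81395285e-05]
position [ 0.21989168 -0.58461552  0.2304865 ]
ee_rot [-0.69557358 -0.12703577  0.69581764 -0.12600444]
ft_force [-0.53725435 -0.7945721  -0.09065554]
torque [0.00027813 0.01262827 0.01643683]
grip_width 1.0027868031995986
0.0187
side [[409.16907323694807, 0.0, 312.7611758700411], [0.0, 409.16907323694807, 199.74428414180625], [0.0, 0.0, 1.0]] [0.29283382 0.83647925 0.71263858] [-0.12250755  0.87548398 -0.46394023  0.0572639 ] None
top [[457.13657007792256, 0.0, 331.21417729520033], [0.0, 457.13657007792256, 197.85350842699896], [0.0, 0.0, 1.0]] [ 0.33714916 -0.02769503  1.49529979] [ 0.71441229 -0.6967532   0.04796543 -0.04300432] None
wrist [[336.87877369776163, 0.0, 320.4566046053143], [0.0, 336.87877369776163, 200.5604067805611], [0.0, 0.0, 1.0]] None None [[ 7.47601821e-04 -2.99275445e-01  9.54166468e-01 -1.42418446e-01]
 [ 9.99999695e-01  4.40697477e-04 -6.45287463e-04  2.01115200e-04]
 [-2.27380063e-04  9.54166659e-01  2.99275683e-01 -7.54747838e-02]
 [ 0.00000000e+00  0.00000000e+00  0.00000000e+00  1.00000000e+00]]
```

View pics/top0.png

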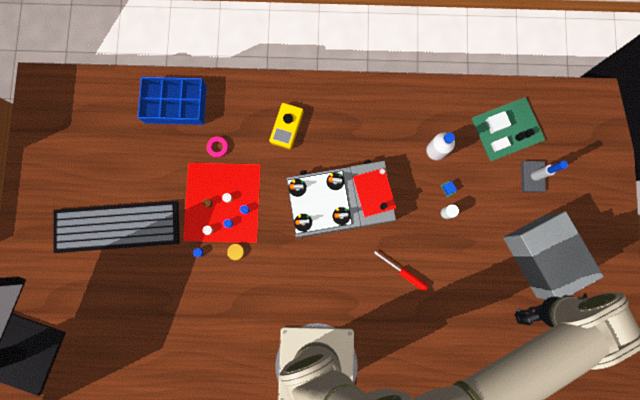

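View pics/side0.png

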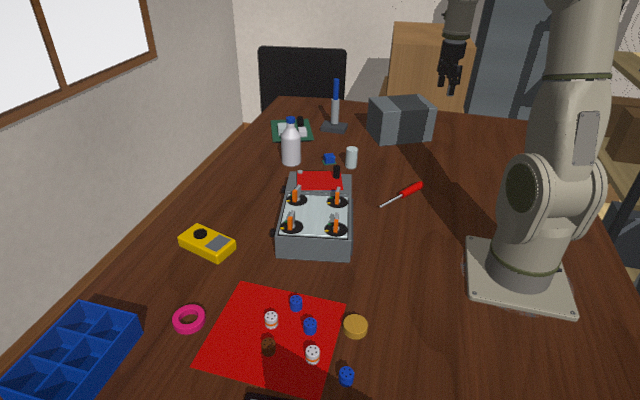

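View pics/wrist0.png

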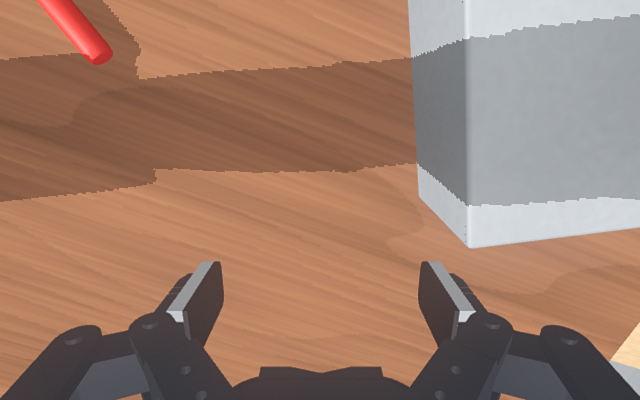

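```bash
cat > h.py <<'E'
import numpy as np, cv2
from workcell import manip, cams
from scipy.spatial.transform import Rotation as R
def pose():
    o=manip.get_obs(); return np.array(o["position"]),R.from_quat(o["ee_rot"]).as_matrix(),o
def shot(n):
    p,r,o=pose(); c=cams.camera(n)
    if n=="wrist":
        T=np.eye(4);T[:3,:3]=r;T[:3,3]=p;T=T@c["T_tool_cam"]
    else:
        T=np.eye(4);T[:3,:3]=R.from_quat(c["attitude"]).as_matrix();T[:3,3]=c["origin"]
    c["T"]=T; return c
def cloud(c):
    K=c["camera_matrix"];d=c["depth"];v,u=np.mgrid[:400,:640]
    P=np.stack([(u-K[0,2])/K[0,0]*d,(v-K[1,2])/K[1,1]*d,d],-1)
    W=P@c["T"][:3,:3].T+c["T"][:3,3]; W[d==0]=np.nan; return W
def proj(c,p):
    p=np.atleast_2d(p);q=(p-c["T"][:3,3])@c["T"][:3,:3];K=c["camera_matrix"]
    return np.stack([q[:,0]/q[:,2]*K[0,0]+K[0,2],q[:,1]/q[:,2]*K[1,1]+K[1,2]],-1)
def ray(c,u,v,z):
    K=c["camera_matrix"];d=c["T"][:3,:3]@np.array([(u-K[0,2])/K[0,0],(v-K[1,2])/K[1,1],1]);o=c["T"][:3,3]
    return o+d*(z-o[2])/d[2]
E
python3 - <<'E'
from h import *
c=shot("top");W=cloud(c);cv2.imwrite("pics/top1.png",cv2.resize(c["color"][130:270,170:410],None,fx=3.3,fy=3.3,interpolation=cv2.INTER_CUBIC))
np.savez("/tmp/top.npz",W=W)
print("table z",np.nanmedian(W[280:300,200:260,2]))
m=(W[...,2]>.06)&(W[...,2]<.1)&(np.arange(640)[None]>270)&(np.arange(640)[None]<410)
ys,xs=np.where(m);print(ys.min(),ys.max(),xs.min(),xs.max(),m.sum())
b=cv2.minAreaRect(W[m][:,:2].astype(np.float32));print(b,np.nanmedian(W[m][:,2]))
for t in ["housing","cartridge_1","dust_cover","wing_1","knob"]:
    for r in cams.recognise("top",t):
        l,tp,w,hh=r["box"];u,v=l+w/2,tp+hh/2;print(t,round(r["conf"],2),r["box"],W[int(v),int(u)].round(3))
E
```

```text
table z -0.0014226775033261418
161 371 287 396 5958
((0.3183102309703827, -0.08344468474388123), (0.6326112151145935, 0.3375754952430725), 4.385282039642334) 0.07958706635795665
housing 0.79 [285.9, 160.6, 110.0, 75.3] [ 0.52  -0.063  0.083]
cartridge_1 0.66 [195.1, 247.1, 8.2, 10.2] [0.343 0.382 0.022]
cartridge_1 0.57 [203.4, 196.8, 7.1, 6.4] [0.51  0.369 0.024]
cartridge_1 0.56 [226.7, 220.6, 10.1, 8.6] [0.435 0.285 0.023]
cartridge_1 0.42 [224.5, 192.8, 7.9, 11.2] [0.518 0.298 0.026]
cartridge_1 0.38 [203.1, 228.4, 10.4, 5.9] [0.41  0.355 0.031]
dust_cover 0.9 [354.6, 168.5, 40.6, 52.3] [ 0.537 -0.17   0.072]
wing_1 0.59 [291.5, 186.3, 11.3, 3.6] [0.547 0.071 0.093]
wing_1 0.57 [330.8, 177.9, 9.0, 5.5] [ 0.571 -0.045  0.116]
wing_1 0.16 [444.7, 207.6, 17.0, 10.4] [ 0.487 -0.419  0.07 ]
knob 0.75 [351.1, 166.1, 44.3, 51.3] [ 0.546 -0.166  0.079]
knob 0.75 [289.7, 155.9, 107.9, 81.3] [ 0.528 -0.072  0.075]
knob 0.32 [202.5, 226.0, 9.8, 7.3] [0.417 0.36  0.025]
knob 0.27 [327.3, 178.0, 14.6, 3.6] [ 0.573 -0.042  0.121]
```

View pics/top1.png

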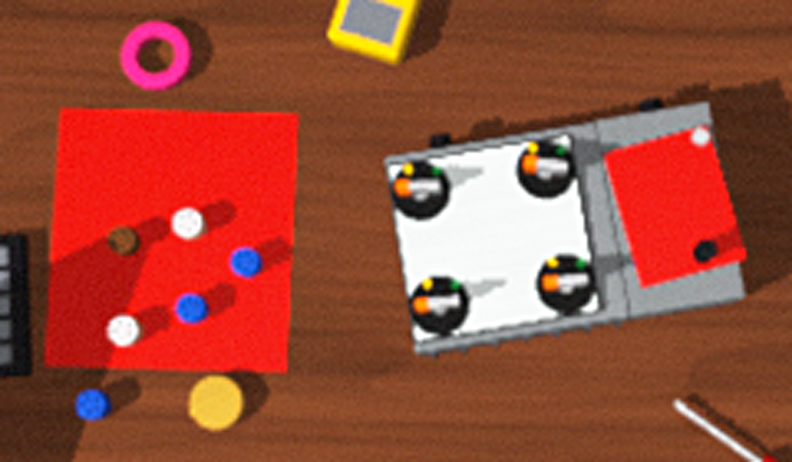

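```bash
python3 - <<'E'
from h import *
W=np.load("/tmp/top.npz")["W"]
m=np.zeros((400,640),bool);m[155:242,280:402]=True
m&=(W[...,2]>.055)&(W[...,2]<.095)
n,l,s,_=cv2.connectedComponentsWithStats(m.astype(np.uint8));k=1+s[1:,4].argmax();m=l==k
b=cv2.minAreaRect(W[m][:,:2].astype(np.float32));print(b,s[k])
# fit yaw/pose by maximizing overlap with 190x315 rectangle
P=W[m][:,:2]
from scipy.optimize import minimize
bp=cv2.boxPoints(b);print(bp)
c=shot("top")
def axes(th):return np.array([[np.cos(th),-np.sin(th)],[np.sin(th),np.cos(th)]])
best=[]
from scipy.optimize import differential_evolution as de
hsv=cv2.cvtColor(c["color"],cv2.COLOR_BGR2HSV)
# colours: white cover & red plate top pixels
for nm,u,v in [("pin",170+700/3.3,130+137/3.3),("knob",170+706/3.3,130+250/3.3)]:
    print(nm,u,v,ray(c,u,v,.081 if nm=="pin" else .119))
for nm,x,y in [("w1",440,303),("w2",567,283),("w3",548,168),("w4",421,189)]:
    print(nm,ray(c,170+x/3.3,130+y/3.3,.083))
for nm,x,y in [("A",188,223),("B",123,331)]:
    print(nm,ray(c,170+x/3.3,130+y/3.3,.026))
E
```

```text
((0.5210620760917664, -0.06943808495998383), (0.1953173726797104, 0.3236273527145386), 11.143088340759277) [ 287  161  110   77 5821]
[[ 0.3939724   0.07045151]
 [ 0.45651662 -0.2470747 ]
 [ 0.64815176 -0.20932767]
 [ 0.5856075   0.10819852]]
pin 382.1212121212121 171.5151515151515 [ 0.60798105 -0.19346146  0.081     ]
knob 383.93939393939394 205.75757575757575 [ 0.49536103 -0.19559737  0.119     ]
w1 [0.44317644 0.04899585 0.083     ]
w2 [ 0.46498176 -0.06961225  0.083     ]
w3 [ 0.57395345 -0.04923649  0.083     ]
w4 [0.55071122 0.07044871 0.083     ]
A [0.51975503 0.30145642 0.026     ]
B [0.41251122 0.35875012 0.026     ]
```

```bash
cat >> h.py <<'E'
def plan(target,ydir=None,cmd=None):
    """rows needed (tool axes, mm/rad) to reach TCP target, tool x down, tool y along yaw ydir (mod pi)"""
    p,r,o=pose(); print("at",p.round(4),"t",round(o["clock"],2),"F",np.round(o["ft_force"],1),"w",round(o["grip_width"]*85.4,1),"q",np.round(o["joint_pos"],2))
    y=np.arctan2(r[1,1],r[0,1]);print("tool y yaw",round(y,3),"xdown",r[:,0].round(3))
    if ydir is None: ydir=y
    d=(ydir-y+np.pi/2)%np.pi-np.pi/2; yy=y+d
    Y=np.array([np.cos(yy),np.sin(yy),0]);X=np.array([0,0,-1]);Rt=np.stack([X,Y,np.cross(X,Y)],1)
    rv=R.from_matrix(r.T@Rt).as_rotvec(); n=int(np.ceil(np.linalg.norm(rv)/.148))
    dp=np.array(target)-p
    print("shift in current tool axes mm",(r.T@dp*1000).round(1),"in final axes",(Rt.T@dp*1000).round(1),"rotvec",rv.round(3),"rows>=",max(n,int(np.ceil(np.linalg.norm(dp)/.05))))
E
python3 - <<'E'
from h import *
plan([.46,-.19,.26])
E
```

```text
at [ 0.2201 -0.585   0.2313] t 0.5 F [ 0.2  0.1 -0.2] w 85.4 q [ 1.19  0.33 -0.06  1.46  0.02  1.35 -0.09]
tool y yaw -1.211 xdown [ 0. -0. -1.]
shift in current tool axes mm [ -28.7 -285.2 -363.6] in final axes [ -28.7 -285.2 -363.6] rotvec [ 0. -0. -0.] rows>= 10
```

```bash
python3 -m handwheel '-10 -24 -30 0 0 0 60; -10 -24 -30 0 0 0 60; -9 -24 -30 0 0 0 60; 0 -24 -30 0 0 0 60; 0 -24 -30 0 0 0 60; 0 -24 -30 0 0 0 60; 0 -24 -30 0 0 0 60; 0 -24 -30 0 0 0 60' 40; python3 -m handwheel '0 -24 -30 0 0 0 60; 0 -24 -30 0 0 0 60; 0 -24 -30 0 0 0 60; 0 -21 -33 0 0 0 60; 0 0 0 0 0 0 60'; python3 - <<'E'
from h import *
c=shot("wrist");cv2.imwrite("pics/w1.png",c["color"]);plan([.46,-.19,.26])
E
```

```text
clock: 1.3
position: [0.3777, -0.3193, 0.2605]
ee_rot: [0.696, 0.126, -0.696, 0.127]
ft_force: [1.4, -1.3, 0.3]
grip_width: 0.703
clock: 1.8
position: [0.4621, -0.1852, 0.2607]
ee_rot: [0.696, 0.13, -0.695, 0.129]
ft_force: [-0.3, -0.1, -0.8]
grip_width: 0.703
at [ 0.4607 -0.1881  0.2605] t 1.85 F [ 0.1 -1.6 -0.4] w 59.7 q [ 0.72  0.06 -0.44  1.73  0.03  1.36 -0.93]
tool y yaw -1.206 xdown [ 0.001  0.    -1.   ]
shift in current tool axes mm [0.5 1.5 1.3] in final axes [0.5 1.5 1.3] rotvec [-0.    -0.001  0.   ] rows>= 1
```

View pics/w1.png

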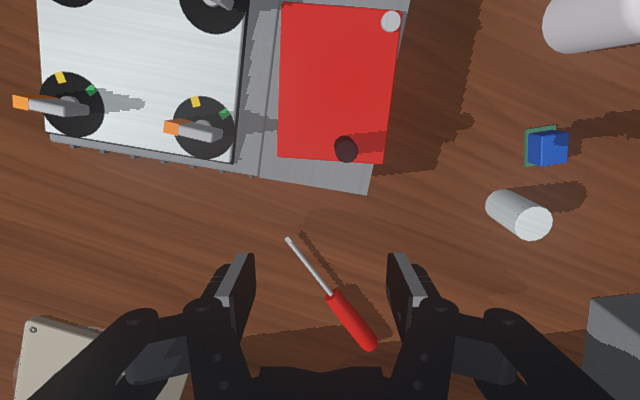

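```bash
python3 - <<'E'
from h import *
c=shot("wrist");W=cloud(c);
print("knob top depth",W[140:156,340:353][...,2].round(3)[::4,::4])
m=np.zeros((400,640),bool);m[130:165,325:365]=True;m&=(W[...,2]>.108)
print("knobtop mean",np.nanmean(W[m],0),m.sum())
print("pin",W[20,391],ray(c,391,20,.084))
print("plate z",W[80,330], "housing z",W[180,340],"cover z",W[60,130],"table",W[220,250])
for n,u,v in [("w1",74,105),("w2",207,128)]: print(n,ray(c,u,v,.084))
# blades
for n,(a,b,cc,d) in {"w1":(85,125,5,110),"w2":(110,155,155,240)}.items():
    m=np.zeros((400,640),bool);m[a:b,cc:d]=True;m&=W[...,2]>.115
    P=W[m];print(n,P.mean(0),m.sum())
E
```

```text
knob top depth [[0.119 0.119 0.118 0.116]
 [0.119 0.12  0.119 0.119]
 [0.119 0.119 0.119 0.118]
 [0.119 0.119 0.119 0.118]]
knobtop mean [ 0.49887589 -0.19425567  0.11814053] 449
pin [ 0.60893325 -0.19523177  0.08572643] [ 0.60935651 -0.19541591  0.084     ]
plate z [ 0.5463401  -0.16456567  0.08002876] housing z [ 0.46244767 -0.2082787   0.07556473] cover z [0.49877214 0.00630002 0.0824912 ] table [ 0.3565436  -0.13131221 -0.00071885]
w1 [0.44289664 0.04565589 0.084     ]
w2 [ 0.46620852 -0.07304524  0.084     ]
w1 [0.44355777 0.05103492 0.12038408] 703
w2 [ 0.46671272 -0.06603015  0.12038445] 625
```

```bash
python3 - <<'E'
from h import *
plan([.498,-.1945,.089])
E
```

```text
at [ 0.4597 -0.19    0.2604] t 1.9 F [-0.1 -0.5 -0. ] w 59.9 q [ 0.72  0.06 -0.44  1.73  0.03  1.36 -0.93]
tool y yaw -1.209 xdown [ 0. -0. -1.]
shift in current tool axes mm [171.4  17.7 -34.3] in final axes [171.4  17.8 -34.3] rotvec [-0.  0. -0.] rows>= 4
```

```bash
python3 -m handwheel '20 9 -17 0 0 0 50; 40 9 -17 0 0 0 50; 40 0 0 0 0 0 50; 40 0 0 0 0 0 50; 31 0 0 0 0 0 50; 0 0 0 0 0 0 50; 0 0 0 0 0 0 50' 40;  python3 - <<'E'
from h import *
c=shot("wrist");cv2.imwrite("pics/w2.png",c["color"]);plan([.498,-.1945,.089])
E
```

```text
clock: 2.6
position: [0.4974, -0.1964, 0.09]
ee_rot: [-0.696, -0.126, 0.696, -0.126]
ft_force: [0.0, 1.2, 0.2]
grip_width: 0.587
at [ 0.4982 -0.1964  0.091 ] t 2.65 F [ 0.3 -0.  -0. ] w 50.3 q [ 0.67  0.3  -0.44  1.84  0.14  1.03 -1.03]
tool y yaw -1.212 xdown [ 0.002 -0.001 -1.   ]
shift in current tool axes mm [ 2.  -1.9 -0.5] in final axes [ 2.  -1.9 -0.5] rotvec [ 0.    -0.001 -0.002] rows>= 1
```

View pics/w2.png

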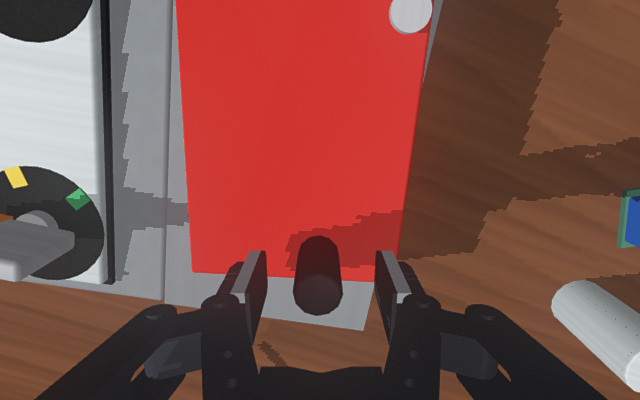

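```bash
python3 -m handwheel '1 -1 0 0 0 0 0; 0 0 0 0 0 0 0; 0 0 0 0 0 0 0; 0 0 0 0 0 0 0' 40;  python3 - <<'E'
from h import *
plan([.498,-.1945,.089])
p,r,o=pose()
pin=np.array([.609,-.1954]);d=p[:2]-pin;print(np.hypot(*d),np.arctan2(d[1],d[0])%(2*np.pi))
a=np.arctan2(d[1],d[0]);rr=np.hypot(*d)
Q=[np.r_[pin+rr*np.array([np.cos(a+t),np.sin(a+t)]),p[2]] for t in np.linspace(0,1.52,13)]
for i in range(12): print((r.T@(Q[i+1]-Q[i])*1000).round(1),Q[i+1].round(3))
E
```

```text
clock: 3.05
position: [0.4981, -0.1947, 0.0898]
ee_rot: [0.696, 0.126, -0.695, 0.127]
ft_force: [-2.3, -0.4, 6.7]
grip_width: 0.221
at [ 0.4981 -0.1947  0.0898] t 3.05 F [-2.3 -0.4  6.7] w 18.9 q [ 0.67  0.3  -0.44  1.84  0.15  1.03 -1.04]
tool y yaw -1.211 xdown [ 0.002 -0.001 -1.   ]
shift in current tool axes mm [ 0.8 -0.2 -0. ] in final axes [ 0.8 -0.2 -0. ] rotvec [ 0.    -0.001 -0.002] rows>= 1
0.11094535157378431 3.1355168322318274
[ 0.  13.4  4.2] [ 0.499 -0.209  0.09 ]
[ 0.  13.8  2.5] [ 0.501 -0.223  0.09 ]
[ 0.  14.   0.7] [ 0.506 -0.236  0.09 ]
[ 0.  14.  -1.1] [ 0.512 -0.249  0.09 ]
[ 0.  13.8 -2.8] [ 0.519 -0.261  0.09 ]
[ 0.  13.3 -4.6] [ 0.528 -0.271  0.09 ]
[ 0.  12.6 -6.2] [ 0.538 -0.281  0.09 ]
[ 0.  11.7 -7.7] [ 0.55  -0.289  0.09 ]
[ 0.  10.6 -9.2] [ 0.562 -0.296  0.09 ]
[  0.    9.4 -10.4] [ 0.575 -0.301  0.09 ]
[  0.    8.  -11.5] [ 0.589 -0.304  0.09 ]
[  0.    6.5 -12.5] [ 0.603 -0.306  0.09 ]
```

```bash
python3 -m handwheel '0 13.4 4.2 0 0 0 0; 0 13.8 2.5 0 0 0 0; 0 14 0.7 0 0 0 0; 0 14 -1.1 0 0 0 0; 0 13.8 -2.8 0 0 0 0; 0 13.3 -4.6 0 0 0 0; 0 12.6 -6.2 0 0 0 0'; python3 -m handwheel '0 11.7 -7.7 0 0 0 0; 0 10.6 -9.2 0 0 0 0; 0 9.4 -10.4 0 0 0 0; 0 8 -11.5 0 0 0 0; 0 6.5 -12.5 0 0 0 0; 0 0 0 0 0 0 0; 0 0 0 0 0 0 0' ; python3 - <<'E'
from h import *
plan([.603,-.306,.089])
c=shot("top");cv2.imwrite("pics/top2.png",cv2.resize(c["color"][130:270,270:510],None,fx=3.3,fy=3.3,interpolation=cv2.INTER_CUBIC))
E
```

```text
clock: 3.75
position: [0.5382, -0.2807, 0.0893]
ee_rot: [0.696, 0.127, -0.695, 0.127]
ft_force: [-1.4, 6.2, 3.5]
grip_width: 0.22
clock: 4.45
position: [0.6029, -0.3053, 0.0892]
ee_rot: [0.697, 0.127, -0.695, 0.127]
ft_force: [3.0, 1.7, 3.7]
grip_width: 0.219
at [ 0.6029 -0.3053  0.0892] t 4.45 F [3.  1.7 3.7] w 18.7 q [ 0.66  0.57 -0.36  1.46  0.21  1.15 -0.95]
tool y yaw -1.211 xdown [ 0.002  0.    -1.   ]
shift in current tool axes mm [0.2 0.7 0.1] in final axes [0.2 0.7 0.1] rotvec [ 0.    -0.002 -0.001] rows>= 1
```

View pics/top2.png

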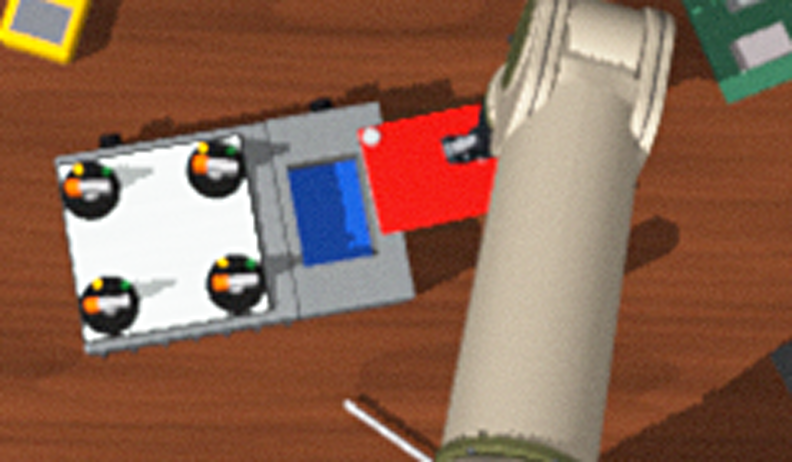

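```bash
python3 -m handwheel '0 2 -4.6 0 0 0 0; 0 0 0 0 0 0 0; 0 0 0 0 0 0 50; 0 0 0 0 0 0 50; 0 0 0 0 0 0 50; -30 0 0 0 0 0 50; -40 0 0 0 0 0 50; -50 0 0 0 0 0 50' ; python3 -m handwheel '-50 -20 20 0 0 0 50; 0 -30 30 0 0 0 50; 0 -35 35 0 0 0 50; 0 -40 20 0 0 0 50; 0 -40 0 0 0 0 50; 0 -40 0 0 0 0 50;0 -40 0 0 0 0 50;0 0 0 0 0 0 50'; python3 - <<'E'
from h import *
plan([.5,.3,.27])
c=shot("top");cv2.imwrite("pics/top3.png",cv2.resize(c["color"][130:270,170:460],None,fx=2.7,fy=2.7,interpolation=cv2.INTER_CUBIC))
E
```

```text
clock: 5.3
position: [0.6054, -0.3061, 0.2077]
ee_rot: [-0.695, -0.127, 0.697, -0.126]
ft_force: [1.0, -0.6, 0.1]
grip_width: 0.584
clock: 6.1
position: [0.4246, -0.111, 0.2523]
ee_rot: [0.695, 0.128, -0.695, 0.129]
ft_force: [0.1, -0.2, 0.5]
grip_width: 0.588
at [ 0.4246 -0.111   0.2523] t 6.1 F [ 0.1 -0.2  0.5] w 50.2 q [ 0.69 -0.07 -0.51  1.86 -0.04  1.34 -1.01]
tool y yaw -1.206 xdown [ 0.    -0.001 -1.   ]
shift in current tool axes mm [ -18.2 -357.  -217.2] in final axes [ -17.7 -357.  -217.2] rotvec [-0.     0.    -0.001] rows>= 9
```

View pics/top3.png

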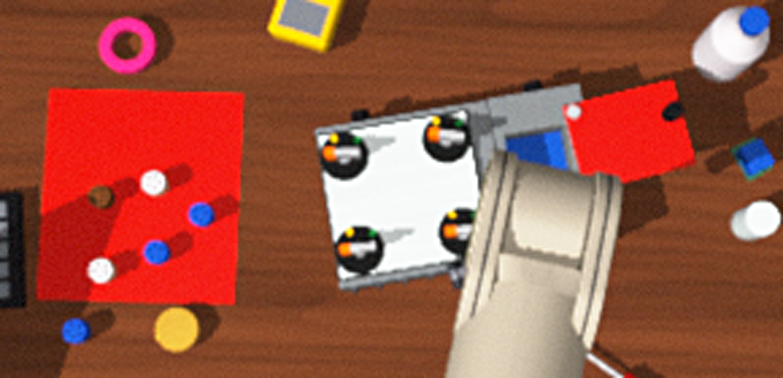

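```bash
python3 -m handwheel '-4 -45 -15 0 0 0 50; -4 -45 -15 0 0 0 50; -4 -45 -15 0 0 0 50; -4 -45 -15 0 0 0 50; 0 -45 -15 0 0 0 50; 0 -45 -15 0 0 0 50; 0 -45 -15 0 0 0 50; 0 -20 -10 0 0 0 50' ; python3 -m handwheel '0 0 0 0 0 0 50;0 0 0 0 0 0 50';python3 - <<'E'
from h import *
plan([.5,.3,.27])
c=shot("wrist");cv2.imwrite("pics/w3.png",c["color"]);W=cloud(c)
for r in cams.recognise("wrist","cartridge_1"):
    l,t,w,h=r["box"];u,v=int(l+w/2),int(t+h/2);print(round(r["conf"],2),u,v,w,h,c["color"][v,u],W[v,u].round(3))
E
```

```text
clock: 6.95
position: [0.4149, 0.2421, 0.2682]
ee_rot: [0.696, 0.128, -0.695, 0.127]
ft_force: [-0.1, -0.5, 0.1]
grip_width: 0.584
clock: 7.15
position: [0.4159, 0.2379, 0.2674]
ee_rot: [-0.695, -0.126, 0.696, -0.126]
ft_force: [-0.7, -0.5, -0.2]
grip_width: 0.583
at [0.4159 0.2379 0.2674] t 7.15 F [-0.7 -0.5 -0.2] w 49.8 q [ 0.35  0.06 -0.98  1.73  0.05  1.38 -1.85]
tool y yaw -1.211 xdown [-0.001  0.    -1.   ]
shift in current tool axes mm [  -2.7  -28.5 -100.6] in final axes [  -2.6  -28.5 -100.6] rotvec [0.    0.001 0.   ] rows>= 3
0.86 233 41 28.3 29.1 [ 58  92 140] [0.504 0.369 0.025]
0.76 222 125 31.6 25.1 [223 219 224] [0.417 0.356 0.025]
0.63 335 101 25.3 26.6 [201 111  90] [0.486 0.248 0.028]
0.58 279 126 24.2 28.7 [200 111  91] [0.439 0.296 0.025]
0.57 297 50 32.6 30.2 [222 218 223] [0.52  0.303 0.026]
0.57 181 173 34.6 32.2 [201 111  68] [0.347 0.386 0.025]
```

View pics/w3.png

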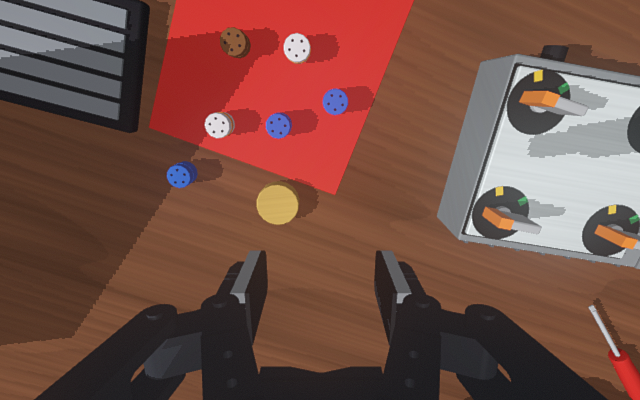

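```bash
python3 -m handwheel '0 0 0 -0.148 0 0 50; 0 0 0 -0.148 0 0 50; 0 0 0 -0.148 0 0 50; 0 0 0 -0.148 0 0 50; 0 0 0 -0.148 0 0 50; 0 0 0 -0.148 0 0 50; 0 0 0 -0.148 0 0 50; 0 0 0 -0.148 0 0 50'; python3 - <<'E'
from h import *
plan([.52,.303,.12],0)
c=shot("wrist");cv2.imwrite("pics/w4.png",c["color"]);W=cloud(c)
for r in cams.recognise("wrist","cartridge_1"):
    l,t,w,h=r["box"];u,v=int(l+w/2),int(t+h/2);print(round(r["conf"],2),u,v,w,h,c["color"][v,u],W[v,u].round(3))
E
```

```text
clock: 8.05
position: [0.4159, 0.2371, 0.2678]
ee_rot: [-0.506, -0.494, 0.506, -0.494]
ft_force: [-0.2, 0.9, -0.9]
grip_width: 0.584
at [0.4159 0.2371 0.2678] t 8.05 F [-0.2  0.9 -0.9] w 49.9 q [ 0.4   0.06 -1.03  1.73  0.05  1.38 -0.66]
tool y yaw -0.024 xdown [ 0.001 -0.001 -1.   ]
shift in current tool axes mm [147.8 102.4 -68.4] in final axes [147.8 104.1 -65.9] rotvec [-0.024  0.001 -0.001] rows>= 4
0.96 400 38 28.9 31.1 [ 75 110 173] [0.501 0.368 0.026]
0.88 249 20 27.2 31.9 [231 139  80] [0.346 0.388 0.027]
0.87 381 152 26.7 28.4 [227 131 125] [0.485 0.249 0.026]
0.85 414 101 34.1 28.6 [247 243 251] [0.519 0.304 0.027]
0.62 319 46 29.0 31.0 [251 247 252] [0.417 0.362 0.025]
0.56 339 107 22.3 27.0 [229 136 129] [0.437 0.3   0.025]
```

View pics/w4.png

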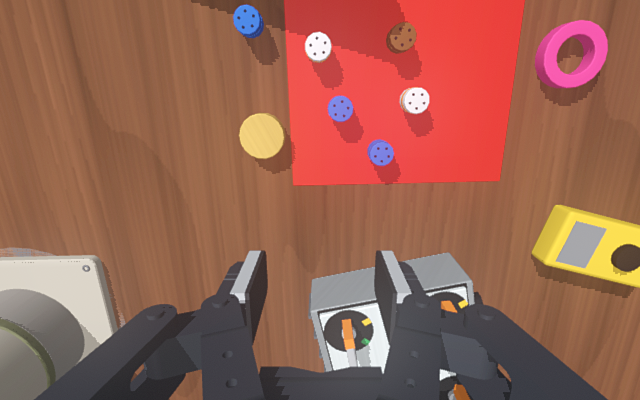

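```bash
cat >> h.py <<'E'
def whites(c,W,zlo=.02,zhi=.032,reg=None):
    h=cv2.cvtColor(c["color"],cv2.COLOR_BGR2HSV)
    m=(h[...,1]<70)&(h[...,2]>140)&(W[...,2]>zlo)&(W[...,2]<zhi)
    n,l,s,ce=cv2.connectedComponentsWithStats(cv2.morphologyEx(m.astype(np.uint8),cv2.MORPH_CLOSE,np.ones((5,5))))
    for i in range(1,n):
        if s[i,4]>60:
            P=W[l==i];P=P[np.isfinite(P[:,0])]
            print("white px",ce[i].round(0),s[i,4],"mid",((np.percentile(P,2,0)+np.percentile(P,98,0))/2).round(4),"span",(np.percentile(P,98,0)-np.percentile(P,2,0)).round(3))
E
python3 - <<'E'
from h import *
c=shot("wrist");W=cloud(c);whites(c,W);plan([.52,.303,.12],0)
cv2.imwrite("pics/w5.png",cv2.resize(c["color"][10:140,290:450],None,fx=4.5,fy=4.5))
E
```

```text
white px [318.  46.] 600 mid [0.4153 0.3616 0.0261] span [0.024 0.025 0.004]
white px [416. 100.] 536 mid [0.5212 0.3048 0.025 ] span [0.025 0.025 0.006]
white px [434. 264.] 240 mid [0.5552 0.1043 0.0261] span [0.051 0.01  0.012]
white px [343. 282.] 333 mid [0.4394 0.0813 0.026 ] span [0.077 0.016 0.012]
white px [ 23. 298.] 296 mid [0.0161 0.0673 0.0261] span [0.05  0.014 0.013]
at [0.4158 0.2376 0.2678] t 8.2 F [ 0.   0.8 -0.8] w 49.6 q [ 0.4   0.06 -1.03  1.73  0.05  1.38 -0.67]
tool y yaw -0.032 xdown [ 0.    -0.001 -1.   ]
shift in current tool axes mm [147.8 102.  -68.9] in final axes [147.8 104.2 -65.4] rotvec [-0.032  0.001 -0.   ] rows>= 4
```

View pics/w5.png

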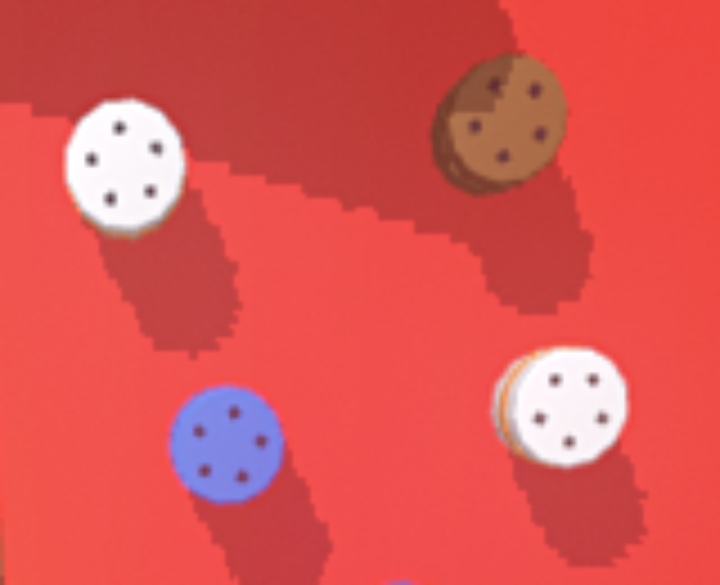

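```bash
python3 -m handwheel '0 0 0 -0.032 0 0 50; 20 35 -22 0 0 0 50; 35 35 -22 0 0 0 50; 40 35 -23 0 0 0 50; 40 0 0 0 0 0 50; 0 0 0 0 0 0 50';  python3 - <<'E'
from h import *
plan([.521,.3045,.006],0)
c=shot("wrist");cv2.imwrite("pics/w6.png",c["color"]);W=cloud(c);whites(c,W)
E
```

```text
clock: 8.8
position: [0.5089, 0.2981, 0.1365]
ee_rot: [-0.497, -0.501, 0.503, -0.499]
ft_force: [-0.5, -0.4, 0.2]
grip_width: 0.581
at [0.5089 0.2981 0.1365] t 8.8 F [-0.5 -0.4  0.2] w 49.6 q [ 0.13  0.51 -0.96  1.63  0.43  1.24 -0.91]
tool y yaw 0.001 xdown [-0.009 -0.004 -1.   ]
shift in current tool axes mm [130.4  13.2  -6.9] in final axes [130.5  12.1  -6.4] rotvec [0.001 0.004 0.009] rows>= 3
white px [196. 112.] 1220 mid [0.4161 0.3619 0.0244] span [0.025 0.025 0.006]
white px [340. 187.] 980 mid [0.5218 0.3056 0.0251] span [0.024 0.025 0.005]
```

View pics/w6.png

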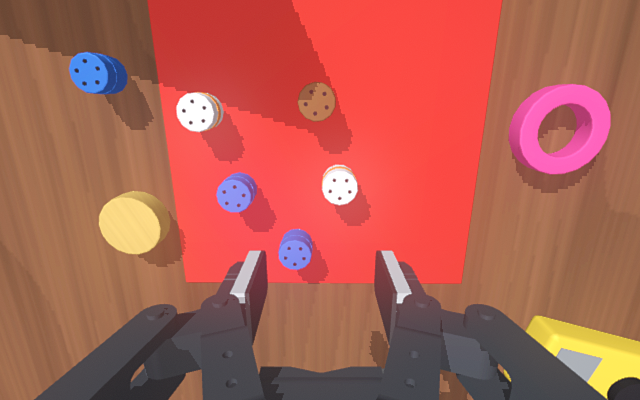

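```bash
python3 -m handwheel '10 12.6 -7 0 0.004 0.009 50; 30 0 0 0 0 0 50; 30 0 0 0 0 0 50; 30 0 0 0 0 0 50; 20 0 0 0 0 0 50; 8 0 0 0 0 0 50; 0 0 0 0 0 0 50';  python3 - <<'E'
from h import *
plan([.5215,.305,.006],0)
c=shot("wrist");cv2.imwrite("pics/w7.png",c["color"])
E
```

```text
clock: 9.55
position: [0.5253, 0.3074, 0.0156]
ee_rot: [0.503, 0.499, -0.496, 0.502]
ft_force: [0.7, -0.4, 1.0]
grip_width: 0.584
at [0.5253 0.3074 0.0156] t 9.55 F [ 0.7 -0.4  1. ] w 49.9 q [ 0.05  0.67 -0.86  1.69  0.57  1.05 -0.99]
tool y yaw 0.003 xdown [ 0.01   0.004 -1.   ]
shift in current tool axes mm [ 9.6 -3.9  2.4] in final axes [ 9.6 -3.8  2.4] rotvec [ 0.003 -0.004 -0.01 ] rows>= 1
```

View pics/w7.png

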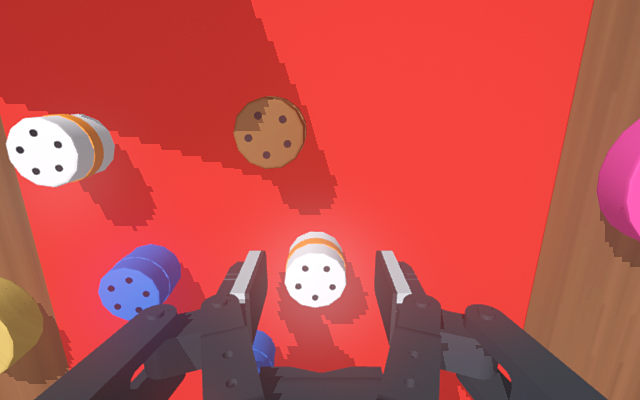

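```bash
python3 -m handwheel '9 -3.5 2.4 0 0 0 50; 0 0 0 0 0 0 50; 0 0 0 0 0 0 0; 0 0 0 0 0 0 0; 0 0 0 0 0 0 0; 0 0 0 0 0 0 0' 40;  python3 - <<'E'
from h import *
plan([.5215,.305,.006],0)
c=shot("wrist");cv2.imwrite("pics/w8.png",c["color"])
E
```

```text
clock: 10.2
position: [0.5214, 0.3056, 0.0057]
ee_rot: [0.502, 0.5, -0.495, 0.503]
ft_force: [-0.8, -1.5, 6.1]
grip_width: 0.314
at [0.5214 0.3056 0.0057] t 10.2 F [-0.8 -1.5  6.1] w 26.8 q [ 0.05  0.67 -0.85  1.7   0.58  1.03 -1.  ]
tool y yaw 0.005 xdown [ 0.01   0.004 -1.   ]
shift in current tool axes mm [-0.3  0.1  0.6] in final axes [-0.3  0.1  0.6] rotvec [ 0.005 -0.004 -0.01 ] rows>= 1
```

View pics/w8.png

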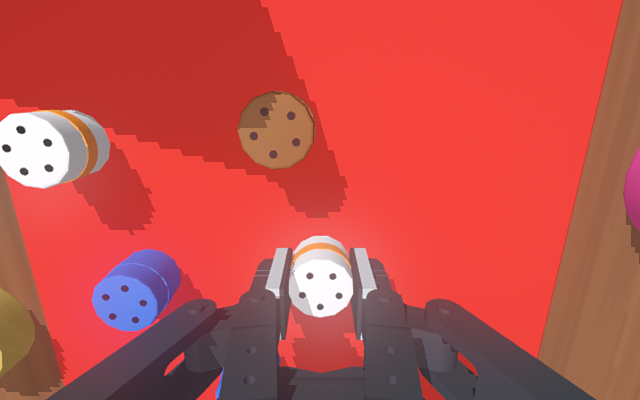

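```bash
python3 -m handwheel '-10 0 0 0 0 0 0; -40 0 0 0 0 0 0; -45 0 0 0 0 0 0; -45 0 0 0 0 0 0; -45 0 10 0 0 0 0; -35 0 30 0 0 0 0; 0 0 40 0 0 0 0; 0 0 40 0 0 0 0' 50; python3 -m handwheel '0 0 40 0 0 0 0; 0 0 40 0 0 0 0; 0 0 40 0 0 0 0; 0 0 40 0 0 0 0; 0 0 40 0 0 0 0; 0 0 40 0 0 0 0; 0 0 20 0 0 0 0; 0 0 0 0 0 0 0' 50;  python3 - <<'E'
from h import *
plan([.5276,-.1804,.225],.19)
c=shot("wrist");cv2.imwrite("pics/w9.png",c["color"])
E
```

```text
clock: 11.05
position: [0.5197, 0.1841, 0.2262]
ee_rot: [0.502, 0.5, -0.494, 0.503]
ft_force: [0.8, -0.7, -1.4]
grip_width: 0.308
clock: 11.85
position: [0.5207, -0.0791, 0.2237]
ee_rot: [0.503, 0.499, -0.497, 0.501]
ft_force: [0.5, -0.0, -1.2]
grip_width: 0.307
at [ 0.5207 -0.0791  0.2237] t 11.85 F [ 0.5 -0.  -1.2] w 26.2 q [ 0.88  0.22 -0.92  1.7   0.18  1.3  -0.07]
tool y yaw -0.0 xdown [ 0.009  0.003 -1.   ]
shift in current tool axes mm [ -1.6   6.9 101.3] in final axes [ -1.3 -12.4 100.8] rotvec [-0.19  -0.002 -0.009] rows>= 3
```

View pics/w9.png

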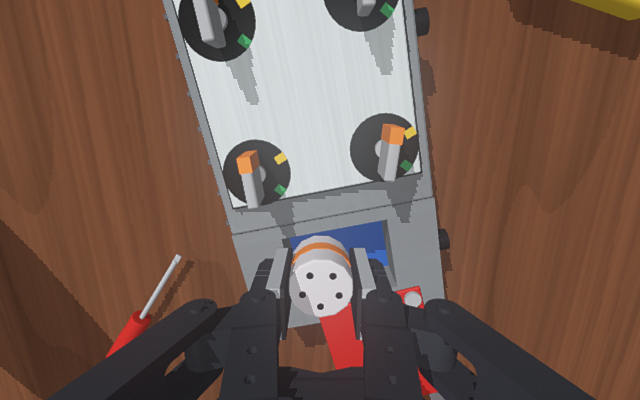

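```bash
python3 - <<'E'
from h import *
c=shot("wrist")
th=.19;Rz=np.array([[np.cos(th),-np.sin(th)],[np.sin(th),np.cos(th)]])
for a,uv in (((-50,36),(287,238)),((50,36),(387,221))):
    print("exp",np.array([.5389,-.1599])+Rz@np.array(a)/1000,"meas",ray(c,*uv,.075))
E
python3 -m handwheel '0 3 34 -0.1 0 0 0; 0 -7 34 -0.09 0 0 0; 0 -9 33 0 0 0 0; 0 0 0 0 0 0 0'; python3 - <<'E'
from h import *
plan([.5276,-.1804,.045],.19)
c=shot("wrist");cv2.imwrite("pics/w10.png",c["color"])
c=shot("top");cv2.imwrite("pics/top5.png",c["color"])
E
```

```text
exp [ 0.48300087 -0.13399079] meas [ 0.49007457 -0.12789791  0.075     ]
exp [ 0.58120129 -0.1151049 ] meas [ 0.58293547 -0.11095609  0.075     ]
clock: 12.35
position: [0.5178, -0.1819, 0.2229]
ee_rot: [0.453, 0.544, -0.447, 0.547]
ft_force: [-0.7, 0.4, 0.1]
grip_width: 0.303
at [ 0.5178 -0.1819  0.2229] t 12.35 F [-0.7  0.4  0.1] w 25.9 q [ 1.01  0.27 -0.88  1.65  0.21  1.32  0.29]
tool y yaw 0.191 xdown [ 0.008  0.003 -1.   ]
shift in current tool axes mm [178.    8.3   0.7] in final axes [177.9   9.9   0.4] rotvec [ 0.001 -0.001 -0.009] rows>= 4
```

View pics/w10.png

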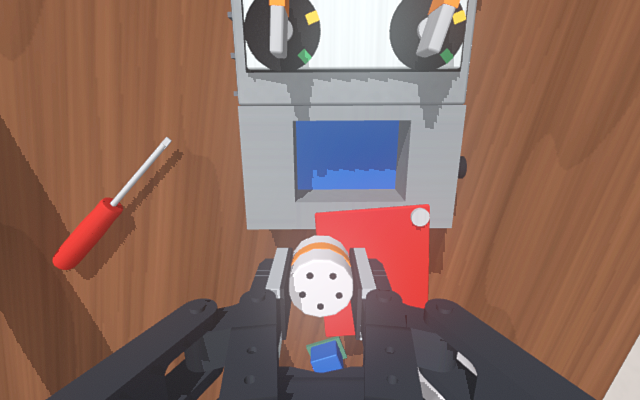

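```bash
python3 - <<'E'
from h import *
c=shot("wrist");W=cloud(c)
pts=[ray(c,u,v,.075) for u,v in ((295,121),(411,121),(406,202),(295,202))]
print(np.array(pts).round(4),np.mean(pts,0))
# depth-based: pixels lower than .06 within the box outline
m=np.zeros((400,640),bool);m[112:208,285:418]=True;m&=(W[...,2]<.045)
q=W[m];b=cv2.minAreaRect(q[:,:2].astype(np.float32));print("floor",b,np.median(q[:,2]))
print([W[v,u].round(3) for u,v in ((290,160),(350,112),(415,160),(350,150))])
# housing outer corners
for u,v in ((247,228),(452,228)): print(ray(c,u,v,.075).round(4))
E
```

```text
[[ 0.4873 -0.1263  0.075 ]
 [ 0.5833 -0.1073  0.075 ]
 [ 0.5985 -0.1774  0.075 ]
 [ 0.4996 -0.1967  0.075 ]] [ 0.54217999 -0.15190331  0.075     ]
floor ((0.5406909584999084, -0.15831328928470612), (0.10070639103651047, 0.06974461674690247), 11.298357009887695) 0.03145258438177245
[array([ 0.489, -0.16 ,  0.075]), array([ 0.531, -0.11 ,  0.075]), array([ 0.596, -0.139,  0.075]), array([ 0.544, -0.147,  0.031])]
[ 0.4604 -0.2301  0.075 ]
[ 0.6475 -0.1937  0.075 ]
```

```bash
python3 -m handwheel '0 8.5 -0.5 0 0 -0.009 0; 40 0 0 0 0 0 0; 40 0 0 0 0 0 0; 30 0 0 0 0 0 0; 0 0 0 0 0 0 0'; python3 - <<'E'
from h import *
plan([.5287,-.1795,.043],.193)
E
```

```text
clock: 13.0
position: [0.5251, -0.1734, 0.1098]
ee_rot: [0.448, 0.55, -0.448, 0.544]
ft_force: [-1.4, -0.2, -0.3]
grip_width: 0.311
at [ 0.5251 -0.1734  0.1098] t 13.0 F [-1.4 -0.2 -0.3] w 26.5 q [ 0.94  0.41 -0.84  1.76  0.33  1.13  0.19]
tool y yaw 0.198 xdown [-0.006  0.005 -1.   ]
shift in current tool axes mm [66.7  2.7  7.1] in final axes [66.8  2.4  6.6] rotvec [ 0.005 -0.006  0.005] rows>= 2
```

```bash
python3 -m handwheel '0 2.5 6.8 0 -0.004 0.004 0; 15 0 0 0 0 0 0; 0 0 0 0 0 0 0'; python3 - <<'E'
from h import *
plan([.5287,-.1795,.043],.193)
E
```

```text
clock: 13.3
position: [0.5306, -0.1821, 0.0979]
ee_rot: [0.45, 0.545, -0.448, 0.548]
ft_force: [-0.3, 0.3, -0.7]
grip_width: 0.308
at [ 0.5306 -0.1821  0.0979] t 13.3 F [-0.3  0.3 -0.7] w 26.3 q [ 0.93  0.43 -0.82  1.76  0.35  1.1   0.19]
tool y yaw 0.195 xdown [ 0.005 -0.001 -1.   ]
shift in current tool axes mm [54.9 -1.6 -3.1] in final axes [54.9 -1.4 -2.9] rotvec [ 0.002  0.002 -0.004] rows>= 2
```

```bash
python3 -m handwheel '15 -1 -1.5 0 0 0 0; 20 0 0 0 0 0 0; 18 0 0 0 0 0 0; 0 0 0 0 0 0 0'; python3 - <<'E'
from h import *
plan([.5287,-.1795,.043],.193)
c=shot("wrist");cv2.imwrite("pics/w11.png",c["color"])
E
```

```text
clock: 13.7
position: [0.5278, -0.1802, 0.0429]
ee_rot: [0.449, 0.546, -0.448, 0.547]
ft_force: [0.0, -0.8, -0.4]
grip_width: 0.306
at [ 0.5278 -0.1802  0.0429] t 13.7 F [ 0.  -0.8 -0.4] w 26.1 q [ 0.9   0.49 -0.79  1.8   0.41  1.01  0.14]
tool y yaw 0.195 xdown [ 0.001  0.    -1.   ]
shift in current tool axes mm [-0.1  1.  -0.6] in final axes [-0.1  1.  -0.6] rotvec [ 0.002 -0.    -0.001] rows>= 1
```

View pics/w11.png

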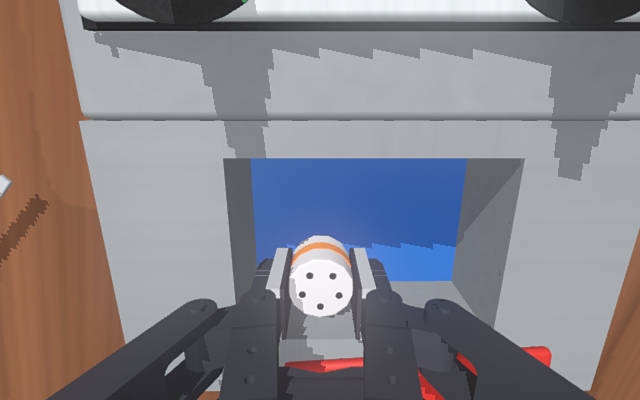

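```bash
python3 -m handwheel '4 0 0 0 0 0 0; 0 0 0 0 0 0 35; 0 0 0 0 0 0 35; 0 0 0 0 0 0 35; -20 0 0 0 0 0 35; -40 0 0 0 0 0 35; -40 0 0 0 0 0 50; -40 0 0 0 0 0 50'; python3 - <<'E'
from h import *
plan([.416,.36,.23],0)
c=shot("wrist");cv2.imwrite("pics/w12.png",c["color"])
E
```

```text
clock: 14.55
position: [0.5287, -0.1804, 0.1831]
ee_rot: [0.45, 0.545, -0.448, 0.548]
ft_force: [1.0, 0.0, -0.6]
grip_width: 0.586
at [ 0.5287 -0.1804  0.1831] t 14.55 F [ 1.   0.  -0.6] w 50.1 q [ 0.97  0.33 -0.87  1.67  0.27  1.25  0.25]
tool y yaw 0.195 xdown [ 0.005 -0.001 -1.   ]
shift in current tool axes mm [ -48.1   -5.4 -551.9] in final axes [ -46.9 -112.7 -540.4] rotvec [ 0.195  0.002 -0.005] rows>= 12
```

View pics/w12.png

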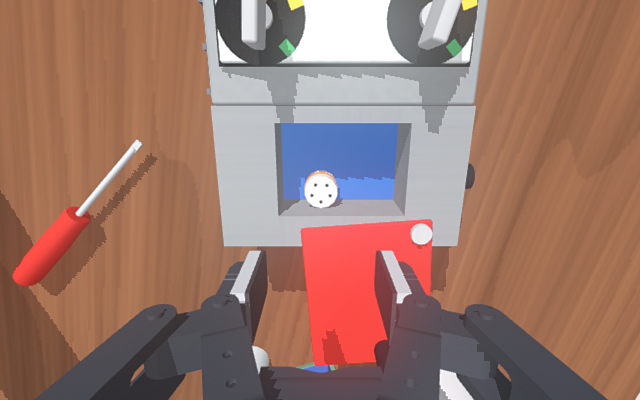

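```bash
python3 -m handwheel '-40 0 0 0 0 0 50; -10 0 -40 0 0 0 50; 0 0 -45 0 0 0 50; 0 0 -45 0 0 0 50; 0 0 -45 0 0 0 50; 0 0 -45 0 0 0 50; 0 0 -45 0 0 0 50; 0 0 -45 0 0 0 50'; python3 -m handwheel '0 0 -45 0 0 0 50; 0 0 -45 0 0 0 50; 0 0 -45 0 0 0 50; 0 0 0 0 0 0 50; 0 0 0 0 0 0 50'; python3 - <<'E'
from h import *
c=shot("wrist");cv2.imwrite("pics/w13.png",c["color"]);W=cloud(c);whites(c,W)
plan([.416,.361,.08])
E
```

```text
clock: 15.4
position: [0.4679, 0.1252, 0.2309]
ee_rot: [0.45, 0.544, -0.448, 0.548]
ft_force: [1.2, -0.2, 0.0]
grip_width: 0.587
clock: 15.9
position: [0.4416, 0.2573, 0.2304]
ee_rot: [0.449, 0.546, -0.447, 0.549]
ft_force: [0.9, -0.9, -1.0]
grip_width: 0.586
white px [315.  60.] 707 mid [0.4154 0.3616 0.0262] span [0.025 0.025 0.003]
white px [320. 311.] 805 mid [0.4756 0.0885 0.0257] span [0.132 0.027 0.013]
at [0.4424 0.2558 0.2303] t 15.95 F [ 0.6 -0.6 -1.1] w 49.7 q [ 0.42  0.24 -1.17  1.72  0.23  1.33 -0.59]
tool y yaw 0.196 xdown [ 0.005 -0.001 -1.   ]
shift in current tool axes mm [ 150.    -6.1 -108.7] in final axes [ 150.3   -5.4 -108.3] rotvec [-0.     0.002 -0.004] rows>= 4
```

View pics/w13.png

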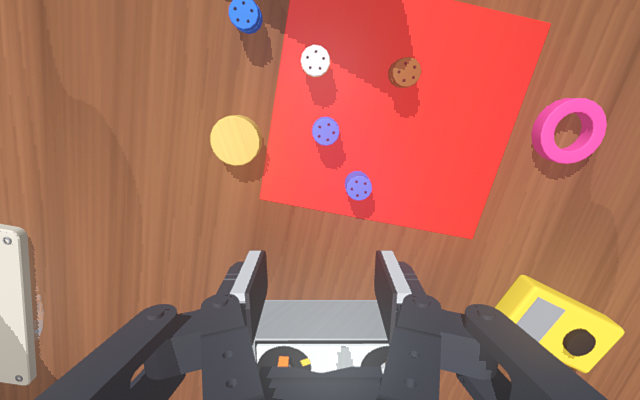

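```bash
python3 -m handwheel '10 -3 -36 0 0 0 50; 20 -3 -36 0 0 0 50; 30 0 -36 0 0 0 50; 40 0 0 0 0 0 50; 40 0 0 0 0 0 50; 0 0 0 0 0 0 50; 0 0 0 0 0 0 50'; python3 - <<'E'
from h import *
c=shot("wrist");cv2.imwrite("pics/w14.png",c["color"]);W=cloud(c);whites(c,W)
plan([.4155,.3615,.006])
E
```

```text
clock: 16.65
position: [0.417, 0.3597, 0.0909]
ee_rot: [0.45, 0.544, -0.449, 0.547]
ft_force: [0.1, 0.5, 0.7]
grip_width: 0.587
white px [313.  12.] 793 mid [0.3891 0.4772 0.0209] span [0.017 0.013 0.003]
white px [356.  14.] 936 mid [0.4129 0.4807 0.0209] span [0.017 0.015 0.003]
white px [398.  16.] 1066 mid [0.4366 0.4843 0.0209] span [0.017 0.017 0.003]
white px [441.  18.] 1212 mid [0.4605 0.4878 0.0209] span [0.018 0.019 0.003]
white px [482.  21.] 1395 mid [0.484  0.4913 0.021 ] span [0.018 0.021 0.003]
white px [320. 212.] 1377 mid [0.4151 0.3626 0.0246] span [0.025 0.025 0.006]
at [0.4175 0.3604 0.092 ] t 16.7 F [-0.1  0.4  1.4] w 50.3 q [ 0.05  0.51 -1.05  1.78  0.49  1.14 -0.96]
tool y yaw 0.193 xdown [ 0.006 -0.    -1.   ]
shift in current tool axes mm [86.  -2.3 -1.5] in final axes [86.  -1.7 -1.4] rotvec [-0.     0.001 -0.006] rows>= 2
```

View pics/w14.png

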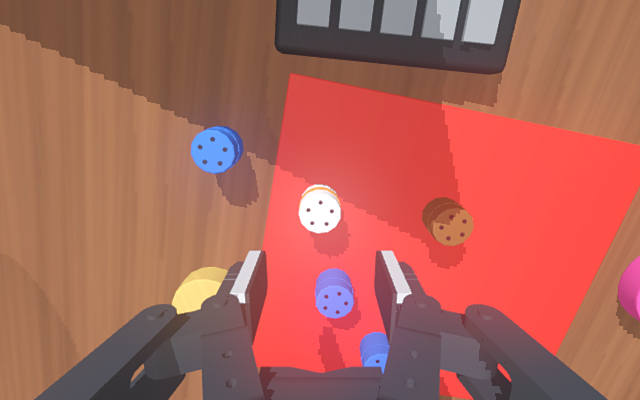

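```bash
python3 -m handwheel '20 -1.5 -1.5 0 0 0 50; 30 0 0 0 0 0 50; 26 0 0 0 0 0 50; 9 0 0 0 0 0 50; 0 0 0 0 0 0 50; 0 0 0 0 0 0 50'; python3 - <<'E'
from h import *
c=shot("wrist");cv2.imwrite("pics/w15.png",c["color"])
plan([.4155,.362,.006])
E
```

```text
clock: 17.3
position: [0.4159, 0.3625, 0.0071]
ee_rot: [0.451, 0.544, -0.447, 0.548]
ft_force: [0.8, 0.2, 0.6]
grip_width: 0.587
at [0.4159 0.3625 0.0071] t 17.35 F [-0.1 -0.7  0.3] w 49.9 q [-0.03  0.62 -0.96  1.84  0.6   1.   -1.04]
tool y yaw 0.195 xdown [ 0.007  0.001 -1.   ]
shift in current tool axes mm [ 1.1 -0.5  0.5] in final axes [ 1.1 -0.5  0.5] rotvec [-0.     0.001 -0.007] rows>= 1
```

View pics/w15.png

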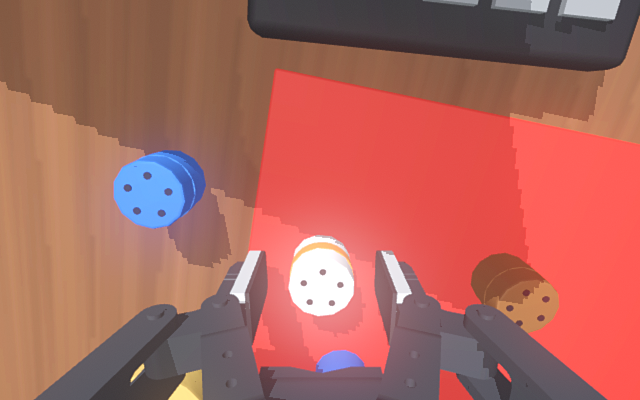

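```bash
python3 -m handwheel '0 0 0 0 0 0 0; 0 0 0 0 0 0 0; 0 0 0 0 0 0 0; 0 0 0 0 0 0 0; -10 0 0 0 0 0 0; -35 0 0 0 0 0 0; -45 0 0 0 0 0 0; -45 0 0 0 0 0 0' 50; python3 -m handwheel '-45 0 5 0 0 0 0; -40 0 30 0 0 0 0; 0 0 40 0 0 0 0; 0 0 40 0 0 0 0; 0 0 40 0 0 0 0; 0 0 40 0 0 0 0; 0 0 40 0 0 0 0; 0 0 40 0 0 0 0' 50;  python3 - <<'E'
from h import *
plan([.5513,-.1385,.225],.193)
E
```

```text
clock: 18.15
position: [0.4135, 0.3619, 0.1422]
ee_rot: [0.449, 0.545, -0.448, 0.548]
ft_force: [0.8, 0.3, -0.4]
grip_width: 0.31
clock: 18.95
position: [0.467, 0.0908, 0.2264]
ee_rot: [0.449, 0.544, -0.448, 0.549]
ft_force: [1.1, -0.7, -0.4]
grip_width: 0.308
at [0.467  0.0908 0.2264] t 18.95 F [ 1.1 -0.7 -0.4] w 26.3 q [ 0.81  0.1  -1.14  1.81  0.1   1.29 -0.15]
tool y yaw 0.196 xdown [ 0.006 -0.002 -1.   ]
shift in current tool axes mm [  2.3  38.1 241.4] in final axes [  1.4  38.8 241.3] rotvec [ 0.003  0.003 -0.005] rows>= 5
```

```bash
python3 -m handwheel '0 6 40 0 0 0 0; 0 6 40 0 0 0 0; 0 6 40 0 0 0 0; 0 6 40 0 0 0 0; 0 7 40 0 0 0 0; 0 7 41 0 0 0 0; 0 0 0 0 0 0 0; 0 0 0 0 0 0 0' ; python3 - <<'E'
from h import *
c=shot("wrist");cv2.imwrite("pics/w16.png",c["color"]);W=cloud(c)
m=np.zeros((400,640),bool);m[60:240,200:460]=True;m&=(W[...,2]<.06)&(W[...,2]>.05)
print("can top in well",np.nanmean(W[m],0),m.sum())
plan([.5513,-.1385,.1],.193)
E
```

```text
clock: 19.75
position: [0.5511, -0.1371, 0.2265]
ee_rot: [0.45, 0.545, -0.448, 0.547]
ft_force: [-0.4, 0.3, -0.4]
grip_width: 0.306
can top in well [ 0.54069959 -0.1781336   0.05543552] 1245
at [ 0.5511 -0.1359  0.2268] t 19.8 F [ 0.1  1.  -0.3] w 26.4 q [ 0.94  0.34 -0.96  1.59  0.29  1.35  0.15]
tool y yaw 0.196 xdown [ 0.005 -0.    -1.   ]
shift in current tool axes mm [126.8  -0.9   2.4] in final axes [126.8  -0.3   2.6] rotvec [ 0.003  0.001 -0.005] rows>= 3
```

View pics/w16.png

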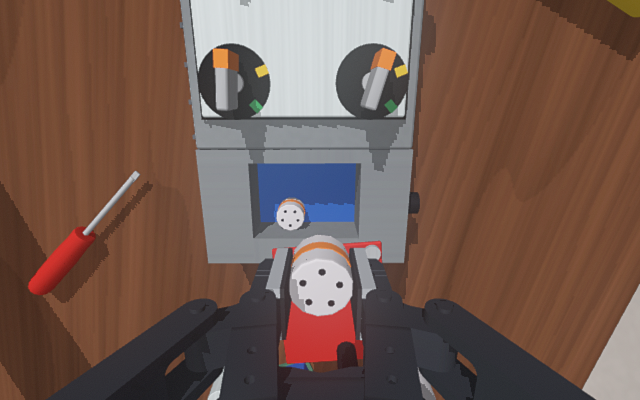

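```bash
python3 -m handwheel '20 0 2 0 0 0 0; 35 0 0 0 0 0 0; 35 0 0 0 0 0 0; 30 0 0 0 0 0 0; 0 0 0 0 0 0 0; 0 0 0 0 0 0 0'; python3 - <<'E'
from h import *
plan([.5513,-.1385,.043],.193)
c=shot("wrist");plan([.5513,-.1385,.043],.193)
cv2.imwrite("pics/w17.png",c["color"])
E
```

```text
clock: 20.4
position: [0.5523, -0.1378, 0.1076]
ee_rot: [0.449, 0.545, -0.447, 0.548]
ft_force: [0.5, 0.2, 0.7]
grip_width: 0.308
at [ 0.5523 -0.1378  0.1076] t 20.4 F [0.5 0.2 0.7] w 26.3 q [ 0.89  0.46 -0.9   1.73  0.39  1.14  0.08]
tool y yaw 0.197 xdown [ 0.005 -0.001 -1.   ]
shift in current tool axes mm [64.6 -1.4  0.4] in final axes [64.6 -1.1  0.5] rotvec [ 0.004  0.002 -0.005] rows>= 2
at [ 0.553  -0.1381  0.1084] t 20.45 F [0.8 0.1 0.4] w 26.2 q [ 0.89  0.46 -0.9   1.72  0.39  1.14  0.08]
tool y yaw 0.196 xdown [ 0.007 -0.001 -1.   ]
shift in current tool axes mm [65.4 -2.1 -0.1] in final axes [65.4 -1.7  0. ] rotvec [ 0.003  0.003 -0.007] rows>= 2
```

View pics/w17.png

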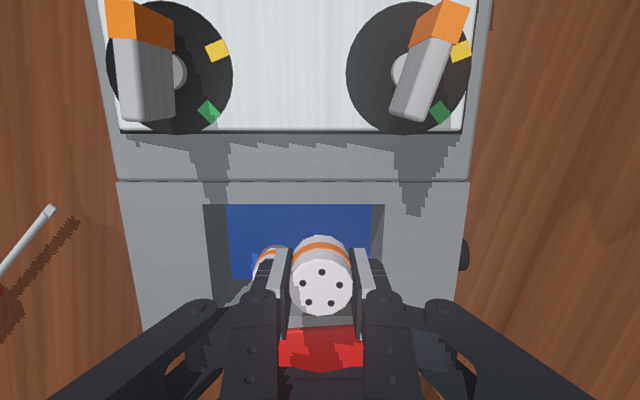

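```bash
python3 -m handwheel '22 -1.3 0 0 0 0 0; 22 0 0 0 0 0 0; 20 0 0 0 0 0 0; 0 0 0 0 0 0 0; 0 0 0 0 0 0 35; 0 0 0 0 0 0 35; 0 0 0 0 0 0 35; -20 0 0 0 0 0 35';  python3 -m handwheel '-40 0 0 0 0 0 35; -40 0 0 0 0 0 50; -40 0 0 0 0 0 50; -40 0 -10 0 0 0 50; 0 0 0 0 0 0 50' 50; python3 - <<'E'
from h import *
c=shot("wrist");cv2.imwrite("pics/w18.png",c["color"])
p,r,o=pose();plan([.61,-.31,.25],.193)
c=shot("top");cv2.imwrite("pics/top6.png",c["color"])
E
```

```text
clock: 21.25
position: [0.5499, -0.1392, 0.0615]
ee_rot: [0.449, 0.546, -0.449, 0.547]
ft_force: [-0.3, -0.5, 0.2]
grip_width: 0.406
clock: 21.75
position: [0.5509, -0.1276, 0.2287]
ee_rot: [0.45, 0.542, -0.446, 0.551]
ft_force: [0.6, 0.6, -0.0]
grip_width: 0.58
at [ 0.5498 -0.1285  0.2257] t 21.8 F [0.  0.  0.3] w 50.0 q [ 0.94  0.33 -0.96  1.6   0.28  1.34  0.14]
tool y yaw 0.196 xdown [ 0.01  -0.003 -1.   ]
shift in current tool axes mm [-23.1  23.9 189.9] in final axes [-24.3  24.3 189.7] rotvec [ 0.003  0.005 -0.009] rows>= 4
```

View pics/w18.png

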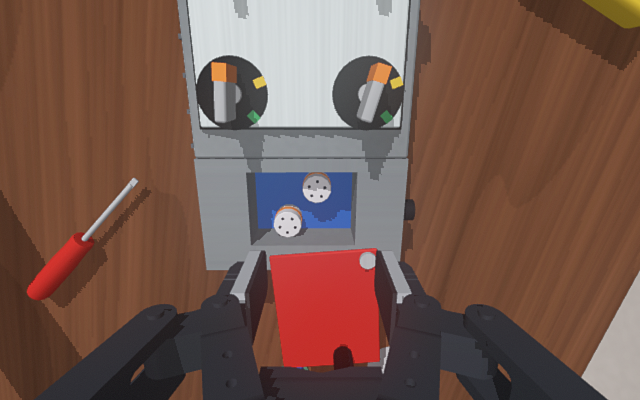

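View pics/top6.png

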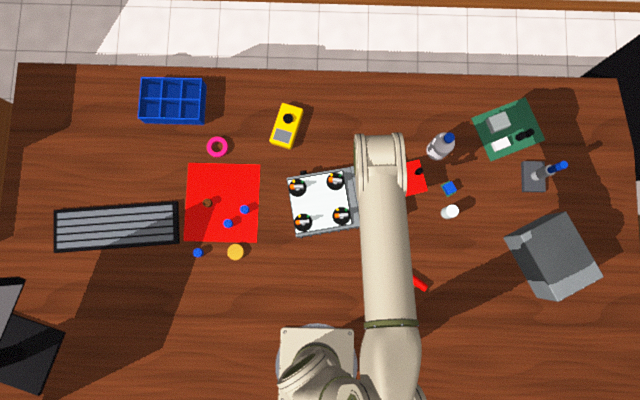

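```bash
python3 - <<'E'
from h import *
c=shot("wrist");print(ray(c,343,352,.119),ray(c,368,261,.084))
E
python3 -m handwheel '-10 6 40 0 0 0 50; 0 6 45 0 0 0 50; 0 6 45 0 0 0 50; 0 6 0 0 0 0 50; 0 0 0 0 0 0 50; 0 0 0 0 0 0 50' 40; python3 - <<'E'
from h import *
plan([.608,-.306,.089])
c=shot("wrist");cv2.imwrite("pics/w19.png",c["color"]);W=cloud(c)
h=c["color"].max(2);m=(W[...,2]>.112)&(W[...,2]<.125)&(h<90);m[:100]=0
print("knob",np.nanmean(W[m],0),m.sum(),np.argwhere(m).mean(0))
E
```

```text
[ 0.59629167 -0.26662625  0.119     ] [ 0.60607453 -0.19100431  0.084     ]
clock: 22.5
position: [0.5967, -0.2508, 0.2316]
ee_rot: [0.449, 0.546, -0.448, 0.548]
ft_force: [0.7, 0.9, 0.7]
grip_width: 0.581
at [ 0.5967 -0.2508  0.2316] t 22.5 F [0.7 0.9 0.7] w 49.6 q [ 0.94  0.52 -0.87  1.36  0.39  1.44  0.27]
tool y yaw 0.197 xdown [ 0.003  0.    -1.   ]
shift in current tool axes mm [142.7  -0.2  56.3] in final axes [142.6   0.3  56.4] rotvec [-0.     0.    -0.003] rows>= 4
knob [nan nan nan] 0 [nan nan]<stdin>:5: RuntimeWarning: Mean of empty slice
<stdin>:5: RuntimeWarning: Mean of empty slice.
  ret = um.true_divide(
```

View pics/w19.png

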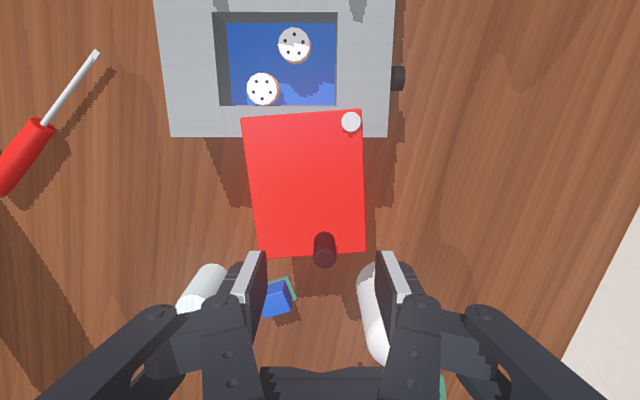

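```bash
python3 - <<'E'
from h import *
c=shot("wrist");W=cloud(c);print("knob",[ray(c,324,v,.119).round(4) for v in (250,254,258)])
c=shot("top");W=cloud(c)
for u,v in ((449,138),(436,152),(447,188),(413,172)): print(u,v,W[v,u].round(3))
E
```

```text
knob [array([ 0.6084, -0.2965,  0.119 ]), array([ 0.6091, -0.3001,  0.119 ]), array([ 0.6098, -0.3037,  0.119 ])]
449 138 [ 0.576 -0.262  0.616]
436 152 [ 0.545 -0.234  0.625]
447 188 [ 0.473 -0.252  0.638]
413 172 [ 0.513 -0.198  0.581]
```

```bash
python3 - <<'E'
from h import *
c=shot("top")
print("spray cap",ray(c,449,138,.165).round(3),"relay",ray(c,449,187,.03).round(3))
c=shot("wrist");W=cloud(c)
print([W[v,u].round(3) for u,v in ((370,270),(365,300),(280,300),(210,280),(323,262),(324,240))])
m=(W[...,2]>.1)&(W[...,2]<.125);m[:225]=0;m[275:]=0;m[:,:305]=0;m[:,345:]=0
print(W[m].mean(0),m.sum())
E
```

```text
spray cap [ 0.699 -0.383  0.165] relay [ 0.572 -0.417  0.03 ]
[array([ 0.678, -0.358,  0.022]), array([ 0.669, -0.373,  0.064]), array([ 0.58 , -0.413,  0.031]), array([ 0.499, -0.396,  0.04 ]), array([ 0.61 , -0.309,  0.118]), array([ 0.608, -0.294,  0.106])]
[ 0.60946148 -0.30095757  0.11526951] 565
```

```bash
python3 -m handwheel '10 1 28 0 0 0 50; 20 0 28 0 0 0 50; 40 0 0 0 0 0 50; 40 0 0 0 0 0 50; 32 0 0 0 0 0 50; 0 0 0 0 0 0 50; 0 0 0 0 0 0 50'; python3 - <<'E'
from h import *
plan([.609,-.3055,.089])
c=shot("wrist");cv2.imwrite("pics/w20.png",c["color"])
E
```

```text
clock: 23.45
position: [0.6097, -0.3069, 0.0918]
ee_rot: [0.45, 0.545, -0.448, 0.548]
ft_force: [0.9, -0.3, 0.8]
grip_width: 0.586
at [ 0.6097 -0.3069  0.0918] t 23.45 F [ 0.9 -0.3  0.8] w 50.0 q [ 0.94  0.69 -0.8   1.42  0.5   1.24  0.29]
tool y yaw 0.195 xdown [ 0.005 -0.001 -1.   ]
shift in current tool axes mm [ 2.8 -0.5 -1.5] in final axes [ 2.8 -0.5 -1.5] rotvec [-0.     0.002 -0.005] rows>= 1
```

View pics/w20.png

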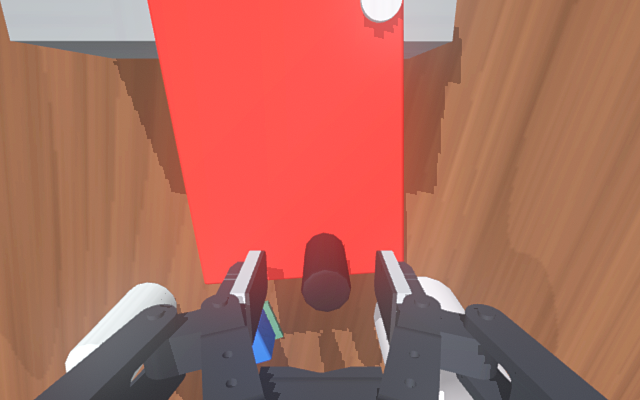

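```bash
python3 -m handwheel '2 0 -1 0 0 0 0; 0 0 0 0 0 0 0; 0 0 0 0 0 0 0; 0 0 0 0 0 0 0; 0 0 0 0 0 0 0' 40;  python3 - <<'E'
from h import *
plan([.609,-.3055,.089])
p,r,o=pose()
pin=np.array([.609,-.1954]);d=p[:2]-pin;print(np.hypot(*d),np.arctan2(d[1],d[0])%(2*np.pi))
a=np.arctan2(d[1],d[0])%(2*np.pi);rr=np.hypot(*d)
Q=[np.r_[pin+rr*np.array([np.cos(t),np.sin(t)]),p[2]] for t in np.linspace(a,3.13,13)]
for i in range(12): print((r.T@(Q[i+1]-Q[i])*1000).round(1),Q[i+1].round(3))
E
```

```text
clock: 24.0
position: [0.6101, -0.306, 0.0904]
ee_rot: [0.45, 0.544, -0.448, 0.549]
ft_force: [-0.5, 1.4, 6.9]
grip_width: 0.22
at [ 0.6101 -0.306   0.0904] t 24.0 F [-0.5  1.4  6.9] w 18.8 q [ 0.93  0.69 -0.8   1.42  0.5   1.23  0.29]
tool y yaw 0.195 xdown [ 0.007 -0.002 -1.   ]
shift in current tool axes mm [ 1.4 -1.  -0.7] in final axes [ 1.4 -1.  -0.7] rotvec [-0.     0.003 -0.006] rows>= 1
0.11064258486045797 4.72223452769732
[ -0.1 -14.2  -3.7] [ 0.595 -0.305  0.09 ]
[ -0.1 -13.6  -5.5] [ 0.581 -0.302  0.09 ]
[ -0.1 -12.8  -7.3] [ 0.567 -0.298  0.09 ]
[ -0.1 -11.7  -8.9] [ 0.554 -0.291  0.09 ]
[ -0.1 -10.4 -10.3] [ 0.542 -0.283  0.09 ]
[ -0.1  -8.9 -11.6] [ 0.531 -0.274  0.09 ]
[ -0.1  -7.3 -12.7] [ 0.521 -0.263  0.09 ]
[ -0.1  -5.6 -13.6] [ 0.513 -0.25   0.09 ]
[ -0.1  -3.7 -14.2] [ 0.507 -0.237  0.09 ]
[ -0.1  -1.8 -14.6] [ 0.502 -0.223  0.09 ]
[ -0.    0.1 -14.7] [ 0.499 -0.209  0.09 ]
[ -0.    2.1 -14.5] [ 0.498 -0.194  0.09 ]
```

```bash
python3 -m handwheel '0 -14.2 -3.7 0 0 0 0; 0 -13.6 -5.5 0 0 0 0; 0 -12.8 -7.3 0 0 0 0; 0 -11.7 -8.9 0 0 0 0; 0 -10.4 -10.3 0 0 0 0; 0 -8.9 -11.6 0 0 0 0; 0 -7.3 -12.7 0 0 0 0'; python3 -m handwheel '0 -5.6 -13.6 0 0 0 0; 0 -3.7 -14.2 0 0 0 0; 0 -1.8 -14.6 0 0 0 0; 0 0.1 -14.7 0 0 0 0; 0 2.1 -14.5 0 0 0 0; 0 0 0 0 0 0 0; 0 0 0 0 0 0 0'; python3 - <<'E'
from h import *
plan([.498,-.1945,.089])
p,r,o=pose()
pin=np.array([.609,-.1954]);d=p[:2]-pin;print(np.hypot(*d),np.arctan2(d[1],d[0])%(2*np.pi))
a=np.arctan2(d[1],d[0])%(2*np.pi);rr=np.hypot(*d)
for t in (.03,.06,.09,.12,.15): print(t,(r.T@(np.r_[pin+rr*np.array([np.cos(a-t),np.sin(a-t)]),p[2]]-p)*1000).round(1))
E
```

```text
clock: 24.7
position: [0.5213, -0.2641, 0.0902]
ee_rot: [0.45, 0.542, -0.449, 0.549]
ft_force: [3.5, -2.9, 6.4]
grip_width: 0.216
clock: 25.4
position: [0.5021, -0.1968, 0.0905]
ee_rot: [0.451, 0.54, -0.447, 0.552]
ft_force: [18.4, -10.0, -5.8]
grip_width: 0.197
at [ 0.5021 -0.1968  0.0905] t 25.4 F [ 18.4 -10.   -5.8] w 16.8 q [ 1.07  0.41 -0.92  1.83  0.37  1.07  0.2 ]
tool y yaw 0.194 xdown [ 0.015 -0.006 -1.   ]
shift in current tool axes mm [ 1.4 -3.6 -3.1] in final axes [ 1.5 -3.6 -3.1] rotvec [-0.     0.009 -0.014] rows>= 1
0.10688395065840135 3.154803652670443
0.03 [-0.   0.6 -3.1]
0.06 [-0.   1.3 -6.3]
0.09 [-0.1  2.2 -9.4]
0.12 [ -0.1   3.1 -12.4]
0.15 [ -0.1   4.  -15.5]
```

```bash
python3 - <<'E'
from h import *
c=shot("wrist");cv2.imwrite("pics/w21.png",c["color"])
E
```

```text
(no output)
```

View pics/w21.png

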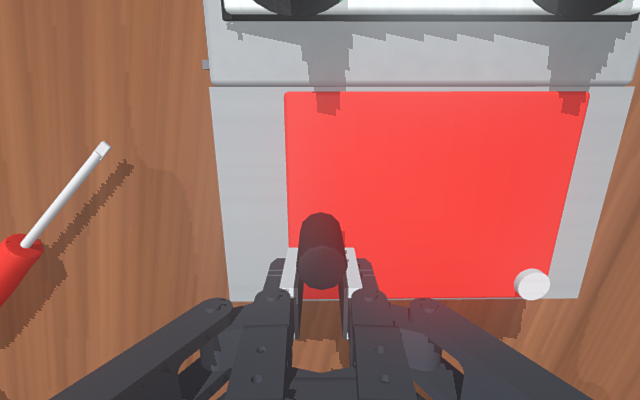

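```bash
python3 -m handwheel '0 0 0 0 0 0 40; 0 0 0 0 0 0 50; 0 0 0 0 0 0 50; -30 0 0 0 0 0 50; -45 0 0 0 0 0 50; -40 0 0 0 0 0 50; -30 0 0 0 0 0 50; 0 0 0 0 0 0 50'; python3 - <<'E'
from h import *
c=shot("wrist");cv2.imwrite("pics/w22.png",c["color"]);plan([.5,-.2,.25]);W=cloud(c)
h=cv2.cvtColor(c["color"],cv2.COLOR_BGR2HSV)
m=((h[...,0]<8)|(h[...,0]>172))&(h[...,1]>150)&(W[...,2]>.076)&(W[...,2]<.086)
b=cv2.minAreaRect(W[m][:,:2].astype(np.float32));print("plate",b,m.sum())
E
```

```text
clock: 26.25
position: [0.4987, -0.1938, 0.2371]
ee_rot: [0.45, 0.543, -0.448, 0.55]
ft_force: [1.3, -0.5, -0.4]
grip_width: 0.585
at [ 0.4977 -0.1939  0.2348] t 26.3 F [ 0.5  0.9 -1.5] w 50.1 q [ 1.15  0.25 -1.    1.66  0.22  1.34  0.32]
tool y yaw 0.195 xdown [ 0.007 -0.003 -1.   ]
shift in current tool axes mm [-15.2   1.2   6.5] in final axes [-15.2   1.1   6.5] rotvec [-0.     0.004 -0.006] rows>= 1
plate ((0.546137809753418, -0.1618809849023819), (0.13303233683109283, 0.10321682691574097), 11.215083122253418) 15534
```

View pics/w22.png

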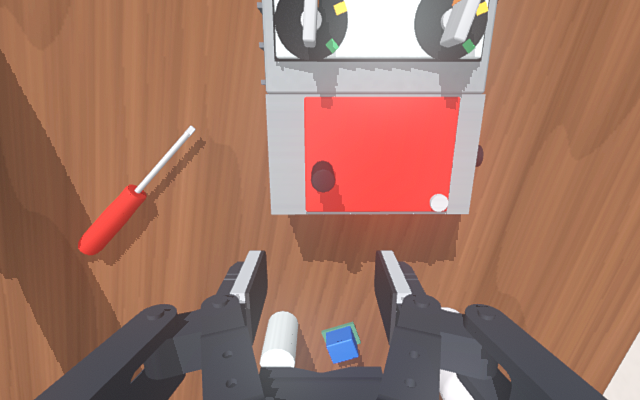

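```bash
python3 -m handwheel '-15 16 -46 0 0 0 50; -15 16 -46 0 0 0 50; -15 16 -46 0 0 0 50; 0 0 0 0 0 0 50; 0 0 0 0 0 0 50'; cat >> h.py <<'E'
HO=np.array([.5207,-.0634]);TH=.195
def RZ(t): return np.array([[np.cos(t),-np.sin(t)],[np.sin(t),np.cos(t)]])
WP={1:(-.055,.125),2:(-.055,.005),3:(.055,.005),4:(.055,.125)}
def wpos(i): return HO+RZ(TH)@np.array(WP[i])
def blades(c,W,ids=(1,2,3,4)):
    h=cv2.cvtColor(c["color"],cv2.COLOR_BGR2HSV)
    out={}
    for i in ids:
        q=wpos(i);m=(np.hypot(W[...,0]-q[0],W[...,1]-q[1])<.032)&(W[...,2]>.1165)&(W[...,2]<.127)
        if m.sum()<40: print(i,"few",m.sum());continue
        P=W[m][:,:2];b=cv2.minAreaRect(P.astype(np.float32))
        org=m&(h[...,0]>5)&(h[...,0]<22)&(h[...,1]>120)
        po=W[org][:,:2].mean(0) if org.sum()>5 else q
        g=m&~org; pg=W[g][:,:2].mean(0)
        u,s,vt=np.linalg.svd(P-P.mean(0),full_matrices=False);d=vt[0]; d=d*np.sign(d@(po-pg))
        yaw=np.arctan2(d[1],d[0]); ang=(TH+np.pi/2-yaw+np.pi)%(2*np.pi)-np.pi
        print(i,"n",m.sum(),"centre",np.round(b[0],4),"size",np.round(b[1],4),"nominal",q.round(4),"yaw",round(yaw,3),"screw",round(ang,3),"org",org.sum())
E
python3 - <<'E'
from h import *
c=shot("wrist");cv2.imwrite("pics/w23.png",c["color"]);plan([.5,-.05,.28],.195);W=cloud(c)
blades(c,W)
h=cv2.cvtColor(c["color"],cv2.COLOR_BGR2HSV)
def rect(m,n):
    k,l,s,ce=cv2.connectedComponentsWithStats(m.astype(np.uint8));i=1+s[1:,4].argmax();P=W[l==i][:,:2]
    print(n,cv2.minAreaRect(P.astype(np.float32)),s[i])
rect(((h[...,0]<8)|(h[...,0]>172))&(h[...,1]>150)&(W[...,2]>.076)&(W[...,2]<.086),"plate")
rect((W[...,2]>.079)&(W[...,2]<.0875)&(h[...,1]<60)&(h[...,2]>60),"cover")
E
```

```text
clock: 26.8
position: [0.5164, -0.0507, 0.2764]
ee_rot: [0.449, 0.546, -0.448, 0.548]
ft_force: [-0.7, -0.5, -0.3]
grip_width: 0.588
at [ 0.5162 -0.0523  0.2761] t 26.85 F [ 0.1 -0.2 -0. ] w 50.1 q [ 0.98  0.2  -1.08  1.63  0.18  1.42  0.07]
tool y yaw 0.195 xdown [ 0.003 -0.001 -1.   ]
shift in current tool axes mm [ -4.  -15.4  -5.4] in final axes [ -3.9 -15.5  -5.4] rotvec [ 0.     0.002 -0.003] rows>= 1
1 n 657 centre [0.4429 0.0518] size [0.0097 0.0403] nominal [0.4425 0.0486] yaw 1.729 screw 0.037 org 218
2 n 447 centre [ 0.4666 -0.0658] size [0.0098 0.0406] nominal [ 0.4658 -0.0692] yaw 1.716 screw 0.05 org 164
3 n 460 centre [ 0.5741 -0.0445] size [0.0402 0.01  ] nominal [ 0.5737 -0.0478] yaw 1.476 screw 0.289 org 161
4 n 654 centre [0.5506 0.0731] size [0.0101 0.0408] nominal [0.5504 0.0699] yaw 1.635 screw 0.131 org 221
plate ((0.5459303855895996, -0.1609751135110855), (0.13269028067588806, 0.10371950268745422), 11.117406845092773) [ 267  229  122   82 8336]
cover ((0.5086587071418762, 0.00294388085603714), (0.17056617140769958, 0.17694030702114105), 11.135133743286133) [  234    17   183   189 25541]
```

View pics/w23.png

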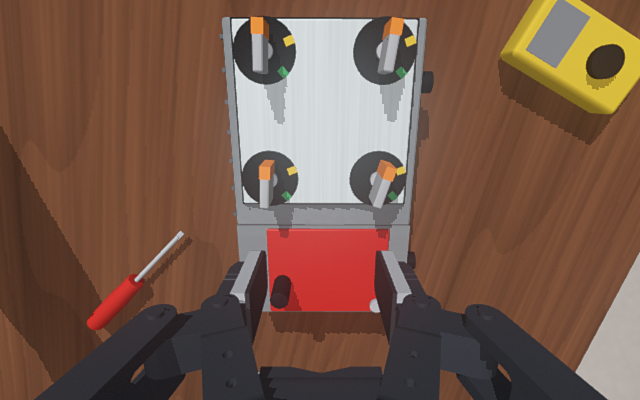

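```bash
sed -i 's/^HO=.*/HO=np.array([.521,-.0615]);TH=.1945/' h.py; python3 -m handwheel '20 -13 -29 0 0 0 50; 20 -13 -29 0 0 0 50; 20 -13 -29 0 0 0 50; 20 -13 -29 0 0 0 50; 20 0 0 0.037 0 0 50; 0 0 0 0 0 0 50; 0 0 0 0 0 0 50' 60; python3 - <<'E'
from h import *
c=shot("wrist");cv2.imwrite("pics/w24.png",c["color"]);plan([.443,.051,.093],.158);W=cloud(c)
blades(c,W)
E
```

```text
clock: 27.55
position: [0.4437, 0.0505, 0.1767]
ee_rot: [0.46, 0.537, -0.458, 0.539]
ft_force: [1.0, -0.9, 0.3]
grip_width: 0.586
at [0.4442 0.0507 0.1772] t 27.6 F [-0.2 -0.2  0.7] w 50.0 q [ 0.97  0.06 -1.18  1.94  0.06  1.18 -0.08]
tool y yaw 0.157 xdown [ 0.005 -0.    -1.   ]
shift in current tool axes mm [84.2 -1.5 -0.6] in final axes [84.2 -1.1 -0.5] rotvec [-0.001  0.001 -0.005] rows>= 2
1 n 885 centre [0.4427 0.0517] size [0.0093 0.0407] nominal [0.4429 0.0505] yaw 1.728 screw 0.037 org 321
2 n 340 centre [ 0.4649 -0.0559] size [0.0095 0.0219] nominal [ 0.4661 -0.0672] yaw 1.671 screw 0.095 org 243
3 few 4
4 n 1068 centre [0.5499 0.0731] size [0.0109 0.0407] nominal [0.5508 0.0718] yaw 1.622 screw 0.143 org 396
```

View pics/w24.png

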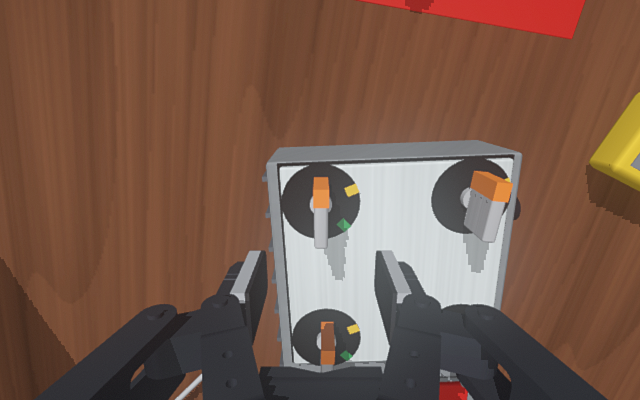

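```bash
python3 -m handwheel '25 -1.2 -0.6 0 0 0 50; 30 0 0 0 0 0 50; 29 0 0 0 0 0 50; 0 0 0 0 0 0 50; 0 0 0 0 0 0 50' 60; python3 - <<'E'
from h import *
c=shot("wrist");cv2.imwrite("pics/w25.png",c["color"]);plan([.4428,.0512,.093],.158)
E
```

```text
clock: 28.1
position: [0.4434, 0.0522, 0.0937]
ee_rot: [0.46, 0.537, -0.458, 0.539]
ft_force: [-0.2, 0.3, 0.9]
grip_width: 0.586
at [0.4439 0.0521 0.0943] t 28.15 F [0.4 0.4 0. ] w 49.9 q [ 0.86  0.23 -1.15  2.03  0.25  1.02 -0.25]
tool y yaw 0.158 xdown [ 0.006 -0.    -1.   ]
shift in current tool axes mm [ 1.3 -1.3  0.7] in final axes [ 1.3 -1.3  0.7] rotvec [-0.     0.001 -0.006] rows>= 1
```

View pics/w25.png

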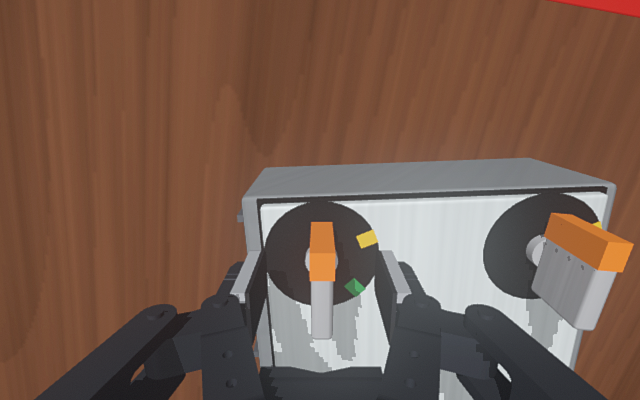

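Centred. Close on blade 1.

```bash
python3 -m handwheel '0 -1 0.6 0 0 0 0; 0 0 0 0 0 0 0; 0 0 0 0 0 0 0; 0 0 0 0 0 0 0; 0 0 0 0 0 0 0' 60; python3 - <<'E'
from h import *
plan([.4428,.0512,.093],.158)
E
```

```text
clock: 28.65
position: [0.4438, 0.0513, 0.0939]
ee_rot: [0.461, 0.535, -0.457, 0.54]
ft_force: [5.8, -0.0, 1.2]
grip_width: 0.093
at [0.4438 0.0513 0.0939] t 28.65 F [ 5.8 -0.   1.2] w 7.9 q [ 0.86  0.23 -1.15  2.03  0.25  1.02 -0.25]
tool y yaw 0.158 xdown [ 0.009 -0.001 -1.   ]
shift in current tool axes mm [ 0.9 -1.  -0.1] in final axes [ 0.9 -1.  -0.1] rotvec [-0.     0.002 -0.009] rows>= 1
```

```bash
python3 -m handwheel '0 0 0 0.145 0 0 0; 0 0 0 0.145 0 0 0; 0 0 0 0.145 0 0 0; 0 0 0 0.145 0 0 0; 0 0 0 0.145 0 0 0; 0 0 0 0.145 0 0 0; 0 0 0 0.145 0 0 0; 0 0 0 0.145 0 0 0'; python3 -m handwheel '0 0 0 0 0 0 0;0 0 0 0 0 0 0';python3 - <<'E'
from h import *
c=shot("wrist");cv2.imwrite("pics/w26.png",c["color"]);plan([.4428,.0512,.093])
E
```

```text
clock: 29.45
position: [0.4435, 0.0515, 0.0939]
ee_rot: [0.682, 0.195, -0.677, 0.198]
ft_force: [4.5, 1.1, 1.4]
grip_width: 0.094
clock: 29.65
position: [0.4435, 0.0516, 0.0939]
ee_rot: [0.681, 0.199, -0.676, 0.201]
ft_force: [4.9, 0.5, 6.4]
grip_width: 0.096
at [0.4435 0.0516 0.0939] t 29.7 F [5.3 1.1 6. ] w 7.7 q [ 0.71  0.17 -0.97  2.04  0.17  1.   -1.35]
tool y yaw -0.997 xdown [ 0.008 -0.001 -1.   ]
shift in current tool axes mm [ 0.8 -0.1  0.8] in final axes [ 0.9 -0.1  0.8] rotvec [ 0.    -0.006 -0.005] rows>= 1
```

View pics/w26.png

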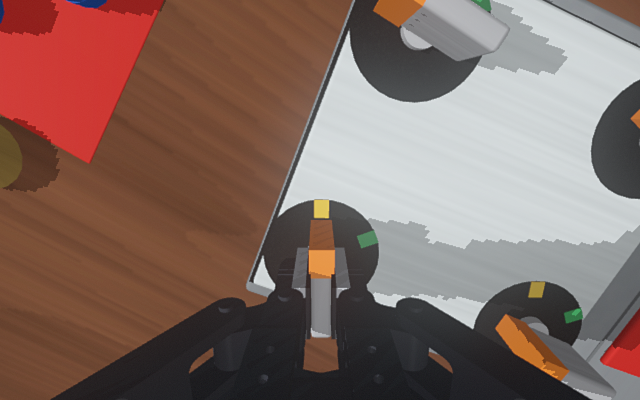

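```bash
python3 -m handwheel '0 0 0 0 0 0 50; 0 0 0 0 0 0 50; 0 0 0 0 0 0 50; -40 0 0 0 0 0 50; -45 0 0 0 0 0 50; 0 0 0 -0.148 0 0 50; 0 0 0 -0.148 0 0 50; 0 0 0 -0.148 0 0 50'; python3 -m handwheel '0 0 0 -0.148 0 0 50; 0 0 0 -0.148 0 0 50; 0 0 0 -0.148 0 0 50; 0 0 0 -0.014 0 0 50; 0 0 0 0 0 0 50;0 0 0 0 0 0 50' ; python3 - <<'E'
from h import *
plan([.5739,-.046,.18],-.095)
c=shot("wrist");W=cloud(c);cv2.imwrite("pics/w27.png",c["color"]);blades(c,W)
E
```

```text
clock: 30.5
position: [0.4412, 0.0513, 0.1778]
ee_rot: [0.618, 0.344, -0.616, 0.347]
ft_force: [-0.6, -0.2, -0.2]
grip_width: 0.585
clock: 31.1
position: [0.4414, 0.0514, 0.1776]
ee_rot: [0.526, 0.472, -0.524, 0.475]
ft_force: [-0.6, 0.0, -0.7]
grip_width: 0.59
at [0.4414 0.0514 0.1776] t 31.1 F [-0.6  0.  -0.7] w 50.4 q [ 0.8   0.02 -1.01  1.95  0.02  1.18 -0.32]
tool y yaw -0.103 xdown [ 0.004 -0.001 -1.   ]
shift in current tool axes mm [ -1.7 141.9  83.3] in final axes [ -2.4 141.2  84.4] rotvec [-0.008  0.001 -0.005] rows>= 4
1 n 948 centre [0.4433 0.0514] size [0.0405 0.0104] nominal [0.4429 0.0505] yaw 0.567 screw 1.198 org 331
2 n 339 centre [ 0.4648 -0.0561] size [0.0098 0.0225] nominal [ 0.4661 -0.0672] yaw 1.727 screw 0.038 org 239
3 n 435 centre [ 0.5747 -0.0355] size [0.0235 0.0111] nominal [ 0.574 -0.046] yaw 1.532 screw 0.233 org 319
4 n 1165 centre [0.5501 0.0731] size [0.0108 0.0405] nominal [0.5508 0.0718] yaw 1.627 screw 0.138 org 439
```

```bash
python3 -m handwheel '0 36 21 -0.008 0 0 50; 0 36 21 0 0 0 50; 0 36 21 0 0 0 50; 0 34 21 0 0 0 50; 0 0 0 0 0 0 50;0 0 0 0 0 0 50' ; python3 - <<'E'
from h import *
c=shot("wrist");W=cloud(c);blades(c,W,[3])
plan([.5741,-.0455,.093],-.095)
E
```

```text
clock: 31.75
position: [0.5751, -0.0455, 0.1777]
ee_rot: [0.524, 0.475, -0.522, 0.477]
ft_force: [0.6, 0.9, -0.7]
grip_width: 0.586
3 n 891 centre [ 0.574  -0.0445] size [0.0407 0.0093] nominal [ 0.574 -0.046] yaw 1.497 screw 0.268 org 306
at [ 0.5746 -0.0447  0.1781] t 31.8 F [-0.7  0.7  0. ] w 50.0 q [ 0.73  0.4  -0.9   1.63  0.32  1.27 -0.33]
tool y yaw -0.092 xdown [ 0.004 -0.    -1.   ]
shift in current tool axes mm [85.1 -0.8  0.9] in final axes [85.1 -0.5  0.9] rotvec [ 0.003 -0.    -0.004] rows>= 2
```

```bash
python3 -m handwheel '25 -0.6 0.5 0.015 0 0 50; 30 0 0 0 0 0 50; 29 0 0 0 0 0 50; 0 0 0 0 0 0 50; 0 0 0 0 0 0 50' 60; python3 - <<'E'
from h import *
c=shot("wrist");cv2.imwrite("pics/w28.png",c["color"]);plan([.574,-.0452,.093])
E
```

```text
clock: 32.3
position: [0.5745, -0.0453, 0.0955]
ee_rot: [0.527, 0.471, -0.525, 0.474]
ft_force: [-0.3, 0.5, 0.8]
grip_width: 0.583
at [ 0.5753 -0.0454  0.0963] t 32.35 F [0.1 0.4 0.7] w 49.8 q [ 0.69  0.48 -0.86  1.72  0.4   1.12 -0.4 ]
tool y yaw -0.106 xdown [ 0.007 -0.001 -1.   ]
shift in current tool axes mm [ 3.3 -1.3 -0.1] in final axes [ 3.3 -1.3 -0.1] rotvec [-0.     0.001 -0.007] rows>= 1
```

View pics/w28.png

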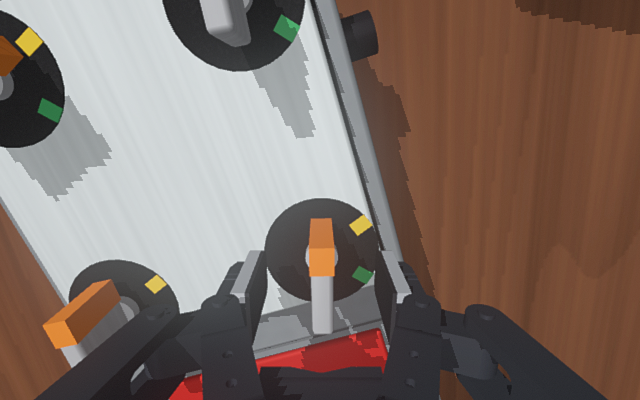

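```bash
python3 -m handwheel '2 -0.8 0 0 0 0 0; 0 0 0 0 0 0 0; 0 0 0 0 0 0 0; 0 0 0 0 0 0 0; 0 0 0 0 0 0 0' 60; python3 - <<'E'
from h import *
plan([.574,-.0452,.093],-1.0055)
E
```

```text
clock: 32.85
position: [0.5749, -0.0461, 0.0935]
ee_rot: [0.527, 0.471, -0.525, 0.475]
ft_force: [1.5, -0.7, 6.3]
grip_width: 0.092
at [ 0.5749 -0.0461  0.0935] t 32.85 F [ 1.5 -0.7  6.3] w 7.8 q [ 0.69  0.48 -0.86  1.72  0.4   1.12 -0.4 ]
tool y yaw -0.107 xdown [ 0.007 -0.001 -1.   ]
shift in current tool axes mm [ 0.5 -1.  -0.8] in final axes [ 0.5 -1.2  0.3] rotvec [ 0.898 -0.002 -0.007] rows>= 7
```

```bash
python3 -m handwheel '0 0 0 0.145 0 0 0; 0 0 0 0.145 0 0 0; 0 0 0 0.145 0 0 0; 0 0 0 0.145 0 0 0; 0 0 0 0.145 0 0 0; 0 0 0 0.145 0 0 0; 0 0 0 0.035 0 0 0; 0 0 0 0 0 0 0'; python3 -m handwheel '0 0 0 0 0 0 0;0 0 0 0 0 0 0';python3 - <<'E'
from h import *
c=shot("wrist");cv2.imwrite("pics/w29.png",c["color"]);plan([.574,-.0452,.093])
E
```

```text
clock: 33.65
position: [0.574, -0.0455, 0.0934]
ee_rot: [0.681, 0.194, -0.678, 0.196]
ft_force: [-4.0, 0.4, 10.2]
grip_width: 0.091
clock: 33.85
position: [0.574, -0.0455, 0.0934]
ee_rot: [0.681, 0.194, -0.678, 0.196]
ft_force: [-3.9, 0.9, 9.7]
grip_width: 0.092
at [ 0.574  -0.0454  0.0934] t 33.9 F [-5.   0.6 11. ] w 8.0 q [ 0.57  0.43 -0.69  1.73  0.3   1.09 -1.23]
tool y yaw -1.012 xdown [ 0.005 -0.001 -1.   ]
shift in current tool axes mm [ 0.4 -0.2 -0.1] in final axes [ 0.4 -0.2 -0.1] rotvec [ 0.    -0.004 -0.003] rows>= 1
```

View pics/w29.png

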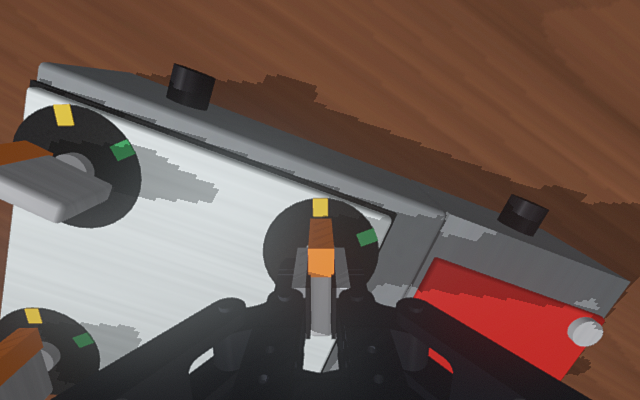

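```bash
python3 -m handwheel '0 0 0 0 0 0 50; 0 0 0 0 0 0 50; 0 0 0 0 0 0 50; -40 0 0 0 0 0 50; -45 0 0 0 0 0 50; 0 0 0 -0.145 0 0 50; 0 0 0 -0.145 0 0 50; 0 0 0 -0.145 0 0 50'; python3 -m handwheel '0 0 0 -0.145 0 0 50; 0 0 0 -0.145 0 0 50; 0 0 0 -0.145 0 0 50; 0 0 0 -0.145 0 0 50; 0 0 0 -0.145 0 0 50; 0 0 0 0 0 0 50;0 0 0 0 0 0 50' ; python3 - <<'E'
from h import *
c=shot("wrist");W=cloud(c);cv2.imwrite("pics/w30.png",c["color"]);blades(c,W)
plan([.4664,-.0665,.18],.145)
E
```

```text
clock: 34.7
position: [0.5736, -0.0459, 0.1776]
ee_rot: [0.622, 0.338, -0.619, 0.34]
ft_force: [-0.4, 0.8, 0.3]
grip_width: 0.586
clock: 35.4
position: [0.5735, -0.0459, 0.1773]
ee_rot: [0.464, 0.533, -0.462, 0.536]
ft_force: [-0.3, -0.0, 1.1]
grip_width: 0.587
1 n 1539 centre [0.4432 0.0515] size [0.0414 0.0107] nominal [0.4429 0.0505] yaw 0.537 screw 1.228 org 496
2 n 1019 centre [ 0.4661 -0.066 ] size [0.0108 0.0408] nominal [ 0.4661 -0.0672] yaw 1.716 screw 0.049 org 385
3 n 952 centre [ 0.5742 -0.0448] size [0.0405 0.0103] nominal [ 0.574 -0.046] yaw 0.55 screw 1.215 org 323
4 n 816 centre [0.5513 0.0642] size [0.009  0.0236] nominal [0.5508 0.0718] yaw 1.629 screw 0.136 org 0
at [ 0.5735 -0.0459  0.1774] t 35.45 F [-0.   0.2  0. ] w 50.3 q [ 0.74  0.4  -0.91  1.64  0.33  1.27 -0.09]
tool y yaw 0.144 xdown [ 0.005 -0.001 -1.   ]
shift in current tool axes mm [  -3.1 -109.     5. ] in final axes [  -2.6 -109.     4.9] rotvec [-0.001  0.002 -0.004] rows>= 3
```

```bash
python3 -m handwheel '0 -36 1.7 0 0 0 50; 0 -36 1.7 0 0 0 50; 0 -37 1.7 0 0 0 50; 0 0 0 0 0 0 50;0 0 0 0 0 0 50' ; python3 - <<'E'
from h import *
c=shot("wrist");W=cloud(c);blades(c,W,[2])
plan([.4664,-.0665,.093],.15)
E
```

```text
clock: 35.95
position: [0.4664, -0.0678, 0.1775]
ee_rot: [0.463, 0.532, -0.462, 0.537]
ft_force: [0.0, -0.1, 0.1]
grip_width: 0.588
2 n 879 centre [ 0.4662 -0.0657] size [0.0098 0.0403] nominal [ 0.4661 -0.0672] yaw 1.712 screw 0.054 org 318
at [ 0.4671 -0.0672  0.1775] t 36.0 F [1.1 0.8 0.3] w 50.0 q [ 0.99  0.12 -0.98  1.89  0.11  1.19  0.12]
tool y yaw 0.146 xdown [ 0.006 -0.002 -1.   ]
shift in current tool axes mm [84.5 -1.1 -1. ] in final axes [84.5 -0.6 -0.8] rotvec [-0.004  0.003 -0.006] rows>= 2
```

```bash
python3 -m handwheel '25 -0.6 -1 0 0 0 50; 30 0 0 0 0 0 50; 29 0 0 0 0 0 50; 0 0 0 0 0 0 50; 0 0 0 0 0 0 50' 60; python3 - <<'E'
from h import *
c=shot("wrist");cv2.imwrite("pics/w31.png",c["color"]);plan([.4662,-.0663,.093])
E
python3 -m handwheel '1 -0.4 0 0 0 0 0; 0 0 0 0 0 0 0; 0 0 0 0 0 0 0; 0 0 0 0 0 0 0; 0 0 0 0 0 0 0' 60; python3 - <<'E'
from h import *
plan([.4662,-.0663,.093],-1.0055)
E
```

```text
clock: 36.5
position: [0.4669, -0.0652, 0.0934]
ee_rot: [0.463, 0.535, -0.46, 0.537]
ft_force: [1.1, -0.6, 1.2]
grip_width: 0.586
at [ 0.4674 -0.0655  0.0941] t 36.55 F [-0.6 -1.   0.6] w 49.9 q [ 0.92  0.25 -0.96  1.98  0.23  1.03  0.01]
tool y yaw 0.149 xdown [ 0.006 -0.    -1.   ]
shift in current tool axes mm [ 1.1 -1.3  0.6] in final axes [ 1.1 -1.3  0.6] rotvec [-0.     0.001 -0.006] rows>= 1
clock: 37.05
position: [0.4671, -0.0663, 0.093]
ee_rot: [0.463, 0.533, -0.46, 0.538]
ft_force: [4.2, 0.8, 6.7]
grip_width: 0.094
at [ 0.4671 -0.0663  0.093 ] t 37.05 F [4.2 0.8 6.7] w 8.0 q [ 0.93  0.25 -0.96  1.98  0.24  1.02  0.01]
tool y yaw 0.148 xdown [ 0.008 -0.001 -1.   ]
shift in current tool axes mm [-0.  -0.9 -0.1] in final axes [-0.  -0.5  0.8] rotvec [ 1.154 -0.002 -0.008] rows>= 8
```

View pics/w31.png

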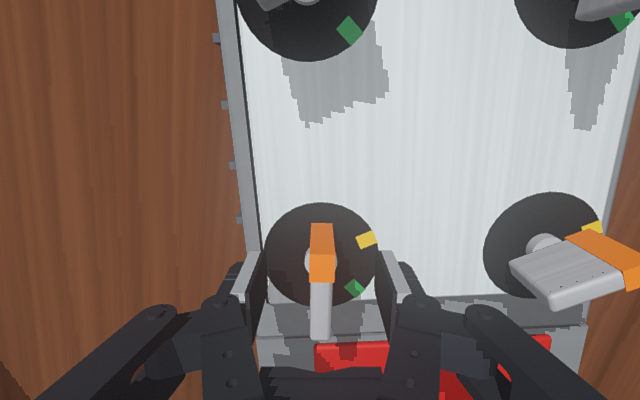

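```bash
python3 -m handwheel '0 0 0 0.144 0 0 0; 0 0 0 0.144 0 0 0; 0 0 0 0.144 0 0 0; 0 0 0 0.144 0 0 0; 0 0 0 0.144 0 0 0; 0 0 0 0.144 0 0 0; 0 0 0 0.144 0 0 0; 0 0 0 0.144 0 0 0'; python3 -m handwheel '0 0 0 0 0 0 0;0 0 0 0 0 0 0';python3 - <<'E'
from h import *
c=shot("wrist");cv2.imwrite("pics/w32.png",c["color"]);plan([.4662,-.0663,.093])
E
```

```text
clock: 37.85
position: [0.467, -0.0661, 0.0929]
ee_rot: [0.682, 0.195, -0.677, 0.197]
ft_force: [3.4, 0.4, 5.8]
grip_width: 0.094
clock: 38.05
position: [0.467, -0.0661, 0.093]
ee_rot: [0.681, 0.197, -0.677, 0.199]
ft_force: [3.3, 0.8, 5.7]
grip_width: 0.093
at [ 0.467  -0.0661  0.0929] t 38.1 F [3.5 0.1 5.7] w 7.5 q [ 0.78  0.21 -0.79  1.99  0.17  1.01 -1.1 ]
tool y yaw -1.004 xdown [ 0.007 -0.001 -1.   ]
shift in current tool axes mm [-0.1 -0.2  0.7] in final axes [-0.1 -0.2  0.7] rotvec [ 0.    -0.005 -0.005] rows>= 1
```

View pics/w32.png

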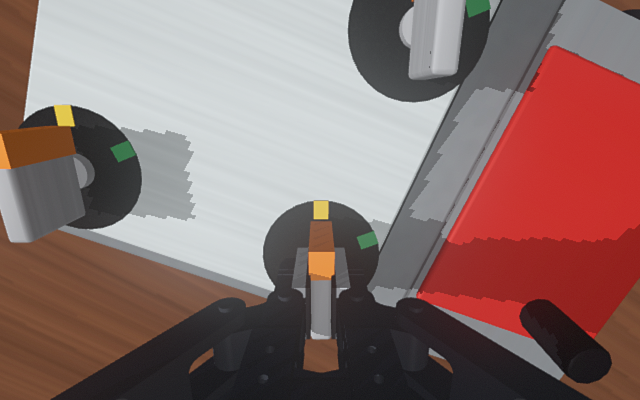

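```bash
python3 -m handwheel '0 0 0 0 0 0 50; 0 0 0 0 0 0 50; 0 0 0 0 0 0 50; -40 0 0 0 0 0 50; -45 0 0 0 0 0 50; 0 0 0 -0.145 0 0 50; 0 0 0 -0.145 0 0 50; 0 0 0 -0.145 0 0 50'; python3 -m handwheel '0 0 0 -0.145 0 0 50; 0 0 0 -0.145 0 0 50; 0 0 0 -0.145 0 0 50; 0 0 0 -0.145 0 0 50; 0 0 0 -0.05 0 0 50; 0 0 0 0 0 0 50;0 0 0 0 0 0 50' ; python3 - <<'E'
from h import *
c=shot("wrist");W=cloud(c);cv2.imwrite("pics/w33.png",c["color"]);blades(c,W)
plan([.5505,.0728,.18],.06)
E
```

```text
clock: 38.9
position: [0.4651, -0.0663, 0.177]
ee_rot: [0.62, 0.34, -0.618, 0.343]
ft_force: [-0.0, -0.1, -0.8]
grip_width: 0.588
clock: 39.6
position: [0.4651, -0.0662, 0.1768]
ee_rot: [0.486, 0.513, -0.484, 0.516]
ft_force: [-0.1, -0.6, -0.3]
grip_width: 0.586
1 n 1173 centre [0.443  0.0512] size [0.0402 0.0096] nominal [0.4429 0.0505] yaw 0.482 screw 1.284 org 158
2 n 953 centre [ 0.4662 -0.0661] size [0.0407 0.0103] nominal [ 0.4661 -0.0672] yaw 0.556 screw 1.209 org 329
3 n 1114 centre [ 0.5739 -0.0445] size [0.0407 0.0107] nominal [ 0.574 -0.046] yaw 0.551 screw 1.214 org 375
4 n 427 centre [0.5513 0.058 ] size [0.0093 0.0109] nominal [0.5508 0.0718] yaw 1.839 screw -0.073 org 0
at [ 0.4652 -0.0662  0.1768] t 39.65 F [-0.2  0.6 -1. ] w 50.2 q [ 0.89  0.09 -0.87  1.89  0.08  1.18  0.05]
tool y yaw 0.059 xdown [ 0.004 -0.001 -1.   ]
shift in current tool axes mm [  -2.9   93.4 -133.7] in final axes [  -3.2   93.5 -133.6] rotvec [-0.001  0.001 -0.004] rows>= 4
```

```bash
python3 -m handwheel '0 23 -33 0 0 0 50; 0 23 -33 0 0 0 50; 0 23 -34 0 0 0 50; 0 24 -34 0 0 0 50; 0 0 0 0 0 0 50;0 0 0 0 0 0 50' ; python3 - <<'E'
from h import *
c=shot("wrist");W=cloud(c);blades(c,W,[4,1,3])
plan([.5505,.0725,.093],.06)
E
```

```text
clock: 40.25
position: [0.5499, 0.0744, 0.1768]
ee_rot: [0.485, 0.514, -0.483, 0.516]
ft_force: [0.6, 0.2, 0.5]
grip_width: 0.584
4 n 860 centre [0.5509 0.0735] size [0.0093 0.0399] nominal [0.5508 0.0718] yaw 1.629 screw 0.136 org 305
1 n 882 centre [0.4436 0.0519] size [0.0408 0.0099] nominal [0.4429 0.0505] yaw 0.565 screw 1.2 org 334
3 n 183 centre [ 0.5795 -0.0362] size [0.0269 0.0096] nominal [ 0.574 -0.046] yaw 0.442 screw 1.323 org 139
at [0.5498 0.073  0.1769] t 40.3 F [0.5 0.1 0.1] w 50.4 q [ 0.56  0.35 -0.93  1.69  0.29  1.25 -0.37]
tool y yaw 0.061 xdown [ 0.004 -0.001 -1.   ]
shift in current tool axes mm [83.9  0.4  0.4] in final axes [83.9  0.7  0.5] rotvec [ 0.001  0.001 -0.004] rows>= 2
```

```bash
python3 -m handwheel '25 0.5 0 0 0 0 50; 30 0 0 0 0 0 50; 29 0 0 0 0 0 50; 0 0 0 0 0 0 50; 0 0 0 0 0 0 50' 60; python3 - <<'E'
from h import *
c=shot("wrist");cv2.imwrite("pics/w34.png",c["color"]);plan([.5508,.0728,.093])
E
python3 -m handwheel '0 -0.4 0 0 0 0 0; 0 0 0 0 0 0 0; 0 0 0 0 0 0 0; 0 0 0 0 0 0 0; 0 0 0 0 0 0 0' 60; python3 - <<'E'
from h import *
plan([.5508,.0728,.093],-1.0055)
E
```

```text
clock: 40.8
position: [0.5509, 0.0721, 0.0939]
ee_rot: [0.486, 0.513, -0.484, 0.516]
ft_force: [0.0, -0.4, 1.6]
grip_width: 0.588
at [0.5515 0.0725 0.0947] t 40.85 F [-0.   0.3  0.2] w 49.9 q [ 0.52  0.44 -0.88  1.77  0.38  1.1  -0.44]
tool y yaw 0.06 xdown [ 0.006 -0.001 -1.   ]
shift in current tool axes mm [ 1.7 -0.7 -0.3] in final axes [ 1.7 -0.7 -0.3] rotvec [-0.     0.002 -0.006] rows>= 1
clock: 41.35
position: [0.5517, 0.0732, 0.0944]
ee_rot: [0.486, 0.513, -0.483, 0.517]
ft_force: [3.1, -0.5, 6.9]
grip_width: 0.091
at [0.5517 0.0732 0.0944] t 41.35 F [ 3.1 -0.5  6.9] w 7.8 q [ 0.51  0.44 -0.88  1.77  0.38  1.1  -0.44]
tool y yaw 0.061 xdown [ 0.007 -0.001 -1.   ]
shift in current tool axes mm [ 1.3 -0.9  0.3] in final axes [ 1.4 -0.1  1. ] rotvec [ 1.066 -0.002 -0.007] rows>= 8
```

View pics/w34.png

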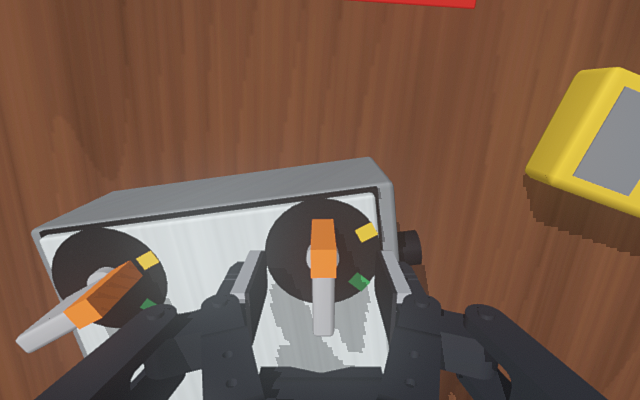

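```bash
python3 -m handwheel '0 0 0 0.133 0 0 0; 0 0 0 0.133 0 0 0; 0 0 0 0.133 0 0 0; 0 0 0 0.133 0 0 0; 0 0 0 0.133 0 0 0; 0 0 0 0.133 0 0 0; 0 0 0 0.133 0 0 0; 0 0 0 0.135 0 0 0'; python3 -m handwheel '0 0 0 0 0 0 0;0 0 0 0 0 0 0';python3 - <<'E'
from h import *
c=shot("wrist");cv2.imwrite("pics/w35.png",c["color"]);plan([.5508,.0728,.093])
E
```

```text
clock: 42.15
position: [0.5519, 0.0732, 0.0944]
ee_rot: [0.682, 0.194, -0.677, 0.197]
ft_force: [4.2, -0.9, 4.2]
grip_width: 0.09
clock: 42.35
position: [0.5519, 0.0732, 0.0944]
ee_rot: [0.681, 0.197, -0.676, 0.2]
ft_force: [5.4, -0.7, 5.2]
grip_width: 0.095
at [0.5519 0.0732 0.0944] t 42.4 F [ 4.8 -1.1  6.5] w 8.4 q [ 0.37  0.38 -0.69  1.78  0.28  1.07 -1.42]
tool y yaw -1.001 xdown [ 0.008 -0.001 -1.   ]
shift in current tool axes mm [ 1.4 -0.3  1.1] in final axes [ 1.4 -0.3  1.1] rotvec [ 0.    -0.006 -0.005] rows>= 1
```

View pics/w35.png

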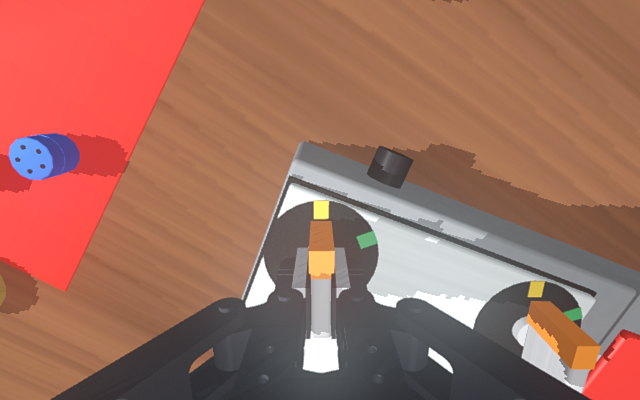

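```bash
python3 -m handwheel '0 0 0 0 0 0 50; 0 0 0 0 0 0 50; 0 0 0 0 0 0 50; -40 0 0 0 0 0 50; -45 0 0 0 0 0 50; -20 0 0 0 0 0 50; 0 0 0 -0.143 0 0 50; 0 0 0 -0.143 0 0 50'; python3 -m handwheel '0 0 0 -0.143 0 0 50; 0 0 0 -0.143 0 0 50; 0 0 0 -0.143 0 0 50; 0 0 0 -0.143 0 0 50; 0 0 0 -0.143 0 0 50; 0 0 0 -0.143 0 0 50; 0 0 0 -0.143 0 0 50; 0 0 0 -0.143 0 0 50'; python3 -m handwheel '0 0 0 -0.143 0 0 50; 0 0 0 -0.143 0 0 50; 0 0 0 -0.143 0 0 50; 0 0 0 -0.143 0 0 50; 0 0 0 -0.143 0 0 50; 0 0 0 -0.143 0 0 50; 0 0 0 -0.143 0 0 50; 0 0 0 -0.143 0 0 50'; python3 -m handwheel '0 0 0 -0.143 0 0 50; 0 0 0 -0.143 0 0 50; 0 0 0 -0.143 0 0 50; 0 0 0 -0.143 0 0 50; 0 0 0 0 0 0 50;0 0 0 0 0 0 50' ; python3 - <<'E'
from h import *
c=shot("wrist");W=cloud(c);cv2.imwrite("pics/w36.png",c["color"]);blades(c,W)
plan([.4433,.0515,.18],-1.0055)
E
```

```text
clock: 43.2
position: [0.55, 0.0735, 0.1988]
ee_rot: [0.645, 0.293, -0.641, 0.296]
ft_force: [0.1, 0.0, -0.6]
grip_width: 0.588
clock: 44.0
position: [0.5496, 0.0733, 0.1979]
ee_rot: [0.382, 0.594, -0.381, 0.597]
ft_force: [0.5, 0.1, -0.2]
grip_width: 0.585
clock: 44.8
position: [0.5496, 0.0733, 0.1979]
ee_rot: [-0.002, 0.706, 0.001, 0.709]
ft_force: [-0.7, -0.4, -0.1]
grip_width: 0.583
clock: 45.4
position: [0.5498, 0.0733, 0.198]
ee_rot: [-0.198, 0.678, 0.197, 0.68]
ft_force: [-0.1, 0.1, 0.1]
grip_width: 0.586
1 n 1154 centre [0.4428 0.0515] size [0.0402 0.0104] nominal [0.4429 0.0505] yaw 0.575 screw 1.19 org 347
2 n 200 centre [ 0.4816 -0.0564] size [0.0053 0.0103] nominal [ 0.4661 -0.0672] yaw nan screw nan org 200
3 n 1012 centre [ 0.5741 -0.0449] size [0.0405 0.011 ] nominal [ 0.574 -0.046] yaw 0.551 screw 1.214 org 316
4 n 749 centre [0.5513 0.0726] size [0.0413 0.0092] nominal [0.5508 0.0718] yaw 0.561 screw 1.204 org 216
at [0.5499 0.0733 0.1981] t 45.45 F [-0.2  0.5 -0.2] w 49.7 q [ 0.77  0.48 -1.26  1.65  0.47  1.35  1.58]
tool y yaw 2.138 xdown [ 0.004 -0.001 -1.   ]
shift in current tool axes mm [  17.6   38.9 -101.7] in final axes [  18.1   38.6 -101.7] rotvec [0.002 0.003 0.003] rows>= 3h.py:54: RuntimeWarning: Mean of empty slice.
  g=m&~org; pg=W[g][:,:2].mean(0)
  ret = um.true_divide(
```

View pics/w36.png

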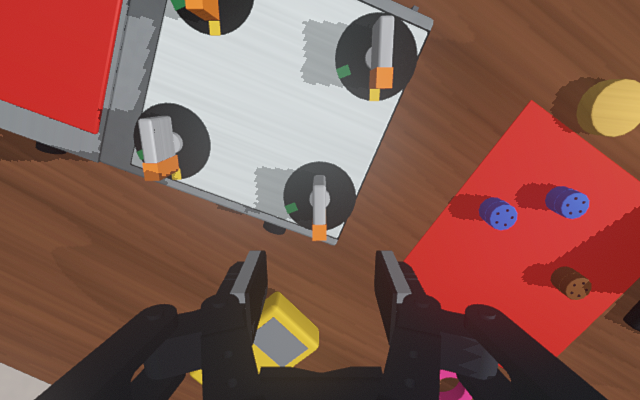

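```bash
python3 -m handwheel '0 13 -34 0 0 0 50; 0 13 -34 0 0 0 50; 0 13 -34 0 0 0 50; 0 0 0 0 0 0 50;0 0 0 0 0 0 50' ; python3 - <<'E'
from h import *
c=shot("wrist");W=cloud(c);blades(c,W,[1,2])
plan([.4433,.0515,.093],-1.0055)
E
```

```text
clock: 45.95
position: [0.4545, 0.0521, 0.2015]
ee_rot: [-0.201, 0.677, 0.197, 0.681]
ft_force: [1.6, -0.4, -0.1]
grip_width: 0.586
1 n 752 centre [0.4429 0.0517] size [0.0412 0.0091] nominal [0.4429 0.0505] yaw 0.582 screw 1.184 org 203
2 n 998 centre [ 0.4659 -0.0657] size [0.0406 0.0108] nominal [ 0.4661 -0.0672] yaw 0.558 screw 1.207 org 301
at [0.4548 0.0528 0.2013] t 46.0 F [ 0.4 -0.6 -0.5] w 49.9 q [ 1.17  0.14 -1.44  1.88  0.15  1.24  1.83]
tool y yaw 2.142 xdown [ 0.006 -0.001 -1.   ]
shift in current tool axes mm [108.3   5.6 -10.9] in final axes [108.3   5.  -10.4] rotvec [0.006 0.005 0.004] rows>= 3
```

```bash
python3 -m handwheel '0 0 20 0 0 0 50; 0 0 0 0.143 0 0 50; 0 0 0 0.143 0 0 50; 0 0 0 0.143 0 0 50; 0 0 0 0.143 0 0 50; 0 0 0 0.143 0 0 50; 0 0 0 0.143 0 0 50; 0 0 0 0.143 0 0 50'; python3 -m handwheel '0 0 0 0.143 0 0 50; 0 0 0 0.143 0 0 50; 0 0 0 0.143 0 0 50; 0 0 0 0.143 0 0 50; 0 0 0 0.143 0 0 50; 0 0 0 0.143 0 0 50; 0 0 0 0.143 0 0 50; 0 0 0 0.143 0 0 50'; python3 -m handwheel '0 0 0 0.143 0 0 50; 0 0 0 0.143 0 0 50; 0 0 0 0.143 0 0 50; 0 0 0 0.143 0 0 50; 0 0 0 0.143 0 0 50; 0 0 0 0.143 0 0 50; 0 0 0 0.14 0 0 50; 0 0 0 0 0 0 50'; python3 - <<'E'
from h import *
c=shot("wrist");W=cloud(c);blades(c,W,[1,2,3,4])
plan([.4433,.0515,.18],-1.0055)
E
```

```text
clock: 46.8
position: [0.4715, 0.0656, 0.2003]
ee_rot: [0.153, 0.69, -0.15, 0.691]
ft_force: [-0.7, 0.6, 1.1]
grip_width: 0.581
clock: 47.6
position: [0.4714, 0.0656, 0.2]
ee_rot: [0.503, 0.499, -0.5, 0.498]
ft_force: [0.2, 0.3, -0.1]
grip_width: 0.582
clock: 48.4
position: [0.4713, 0.0655, 0.2]
ee_rot: [0.68, 0.2, -0.677, 0.199]
ft_force: [-0.1, 0.2, 0.0]
grip_width: 0.583
1 n 645 centre [0.4433 0.0517] size [0.0406 0.0088] nominal [0.4429 0.0505] yaw 0.583 screw 1.183 org 229
2 n 497 centre [ 0.4712 -0.063 ] size [0.0308 0.0104] nominal [ 0.4661 -0.0672] yaw 0.511 screw 1.254 org 257
3 n 999 centre [ 0.5741 -0.0443] size [0.0405 0.0112] nominal [ 0.574 -0.046] yaw 0.548 screw 1.217 org 360
4 n 1003 centre [0.5509 0.0726] size [0.0404 0.0101] nominal [0.5508 0.0718] yaw 0.566 screw 1.199 org 353
at [0.4712 0.0654 0.2001] t 48.45 F [-0.3  0.3 -0.5] w 49.7 q [ 0.71  0.1  -0.98  1.85  0.09  1.24 -1.29]
tool y yaw -0.994 xdown [ 0.003  0.002 -1.   ]
shift in current tool axes mm [20.  -3.6 31.1] in final axes [20.1 -3.2 31. ] rotvec [ 0.011 -0.004  0.001] rows>= 1
```

```bash
python3 -m handwheel '10 -3 16 0.011 0 0 50; 20 0 15 0 0 0 50; 0 0 0 0 0 0 50; 0 0 0 0 0 0 50' 60; python3 - <<'E'
from h import *
c=shot("wrist");W=cloud(c);blades(c,W,[1])
plan([.4434,.0516,.093],-1.0055)
E
```

```text
clock: 48.85
position: [0.4438, 0.0506, 0.1711]
ee_rot: [0.681, 0.197, -0.678, 0.197]
ft_force: [1.0, 0.0, 0.5]
grip_width: 0.585
1 n 933 centre [0.4433 0.0517] size [0.0406 0.0091] nominal [0.4429 0.0505] yaw 0.581 screw 1.185 org 324
at [0.4442 0.0508 0.1716] t 48.9 F [ 0.5  0.1 -0.2] w 49.9 q [ 0.76  0.04 -0.97  1.95  0.03  1.16 -1.23]
tool y yaw -1.007 xdown [ 0.006  0.001 -1.   ]
shift in current tool axes mm [78.6 -1.3  0.7] in final axes [78.6 -1.1  0.3] rotvec [-0.002 -0.005 -0.002] rows>= 2
```

```bash
python3 -m handwheel '25 -1 0 -0.01 0 0 50; 30 0 0 0 0 0 50; 23 0 0 0 0 0 50; 0 0 0 0 0 0 50; 0 0 0 0 0 0 50' 60; python3 - <<'E'
from h import *
c=shot("wrist");cv2.imwrite("pics/w37.png",c["color"]);plan([.4434,.0516,.093])
E
python3 -m handwheel '0 0 0 0 0 0 0; 0 0 0 0 0 0 0; 0 0 0 0 0 0 0; 0 0 0 0 0 0 0; 0 0 0 0 0 0 0' 80; python3 - <<'E'
from h import *
plan([.4434,.0516,.093])
E
```

```text
clock: 49.4
position: [0.4441, 0.0519, 0.0939]
ee_rot: [0.68, 0.2, -0.676, 0.2]
ft_force: [-0.4, 0.5, 0.7]
grip_width: 0.584
at [0.4444 0.0517 0.0944] t 49.45 F [-0.2  0.4  0.2] w 50.0 q [ 0.71  0.17 -0.97  2.04  0.17  1.01 -1.35]
tool y yaw -0.999 xdown [ 0.007  0.001 -1.   ]
shift in current tool axes mm [ 1.4 -0.5  0.9] in final axes [ 1.4 -0.5  0.9] rotvec [ 0.    -0.006 -0.003] rows>= 1
clock: 49.95
position: [0.4436, 0.0513, 0.0939]
ee_rot: [0.68, 0.199, -0.676, 0.2]
ft_force: [-3.1, 0.6, 9.4]
grip_width: 0.09
at [0.4436 0.0513 0.0939] t 49.95 F [-3.1  0.6  9.4] w 7.7 q [ 0.71  0.17 -0.97  2.04  0.17  1.01 -1.35]
tool y yaw -0.999 xdown [ 0.006 -0.    -1.   ]
shift in current tool axes mm [ 0.9 -0.3  0. ] in final axes [ 0.9 -0.3  0. ] rotvec [ 0.    -0.005 -0.003] rows>= 1
```

View pics/w37.png

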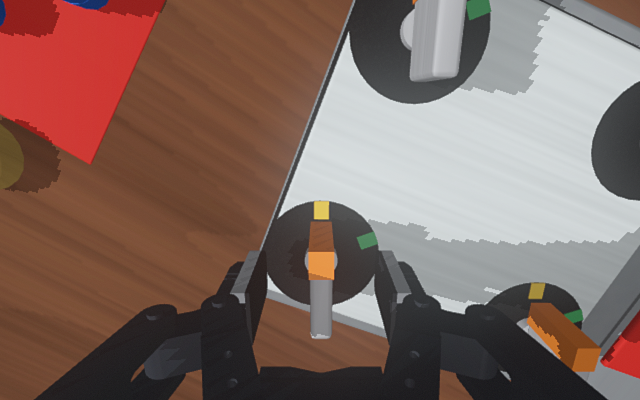

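```bash
python3 -m handwheel '0 0 0 0.145 0 0 0; 0 0 0 0.145 0 0 0; 0 0 0 0.145 0 0 0; 0 0 0 0.145 0 0 0; 0 0 0 0.145 0 0 0; 0 0 0 0.145 0 0 0; 0 0 0 0.145 0 0 0; 0 0 0 0.145 0 0 0'; python3 -m handwheel '0 0 0 0.03 0 0 0;0 0 0 0 0 0 0; 0 0 0 0 0 0 0';python3 - <<'E'
from h import *
c=shot("wrist");cv2.imwrite("pics/w38.png",c["color"]);plan([.4434,.0516,.093],.1945-2.4);print(manip.get_obs()["torque"])
E
```

```text
clock: 50.75
position: [0.4435, 0.0518, 0.0939]
ee_rot: [0.678, -0.206, -0.674, -0.208]
ft_force: [-3.0, 2.8, 6.8]
grip_width: 0.095
clock: 51.05
position: [0.4435, 0.0518, 0.0939]
ee_rot: [0.676, -0.214, -0.672, -0.216]
ft_force: [-3.2, 2.3, 7.6]
grip_width: 0.092
at [0.4435 0.0519 0.0939] t 51.1 F [-2.8  4.1  8.9] w 7.9 q [ 0.58  0.15 -0.83  2.04  0.13  1.   -2.51]
tool y yaw -2.189 xdown [ 0.006  0.001 -1.   ]
shift in current tool axes mm [ 0.9  0.3 -0.1] in final axes [ 0.9  0.3 -0.1] rotvec [ 0.017 -0.004  0.004] rows>= 1
[ 0.52686755  0.77891419 -0.07223557]
```

View pics/w38.png

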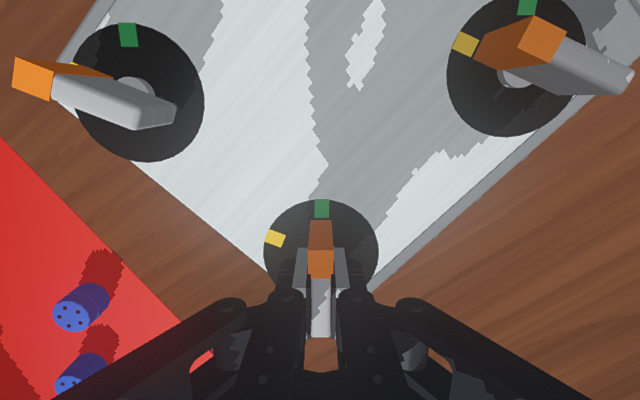

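```bash
python3 -m handwheel '0 0 0 0.03 0 0 0;0 0 0 0 0 0 0; 0 0 0 0 0 0 0';python3 - <<'E'
from h import *
plan([.4434,.0516,.093],.1945-2.4);print(manip.get_obs()["torque"])
E
```

```text
clock: 51.4
position: [0.4435, 0.0519, 0.0939]
ee_rot: [0.672, -0.224, -0.668, -0.226]
ft_force: [-3.0, 2.8, 8.0]
grip_width: 0.088
at [0.4435 0.0519 0.0939] t 51.4 F [-3.   2.8  8. ] w 7.6 q [ 0.57  0.14 -0.83  2.04  0.13  1.   -2.53]
tool y yaw -2.218 xdown [ 0.006  0.    -1.   ]
shift in current tool axes mm [ 0.9  0.3 -0.1] in final axes [ 0.9  0.3 -0.1] rotvec [-0.013 -0.005  0.004] rows>= 1
[0.49950274 0.7726282  0.26320973]
```

```bash
python3 -m handwheel '0 0 0 0 0 0 50; 0 0 0 0 0 0 50; 0 0 0 0 0 0 50; -40 0 0 0 0 0 50; -45 0 0 0 0 0 50; 0 0 0 -0.145 0 0 50; 0 0 0 -0.145 0 0 50; 0 0 0 -0.145 0 0 50'; python3 -m handwheel '0 0 0 -0.145 0 0 50; 0 0 0 -0.145 0 0 50; 0 0 0 -0.145 0 0 50; 0 0 0 -0.145 0 0 50; 0 0 0 -0.145 0 0 50; 0 0 0 -0.05 0 0 50; 0 0 0 0 0 0 50;0 0 0 0 0 0 50' ; python3 - <<'E'
from h import *
c=shot("wrist");W=cloud(c);cv2.imwrite("pics/w39.png",c["color"]);blades(c,W)
plan([.5741,-.045,.18],-1.0055)
E
```

```text
clock: 52.2
position: [0.4429, 0.0508, 0.1783]
ee_rot: [0.705, -0.073, -0.701, -0.074]
ft_force: [-0.6, 0.6, -0.8]
grip_width: 0.584
clock: 53.0
position: [0.4428, 0.0509, 0.178]
ee_rot: [0.681, 0.195, -0.678, 0.196]
ft_force: [-0.7, -1.2, -0.0]
grip_width: 0.583
1 n 938 centre [0.4432 0.0513] size [0.0105 0.0407] nominal [0.4429 0.0505] yaw -0.643 screw 2.408 org 320
2 n 881 centre [ 0.4664 -0.0654] size [0.0409 0.011 ] nominal [ 0.4661 -0.0672] yaw 0.548 screw 1.217 org 343
3 n 1406 centre [ 0.5739 -0.0446] size [0.0403 0.012 ] nominal [ 0.574 -0.046] yaw 0.551 screw 1.215 org 505
4 n 1459 centre [0.5512 0.0728] size [0.0405 0.0101] nominal [0.5508 0.0718] yaw 0.566 screw 1.199 org 503
at [0.4428 0.051  0.178 ] t 53.05 F [ 0.1  0.3 -0.4] w 49.9 q [ 0.64  0.02 -0.84  1.95  0.01  1.18 -1.22]
tool y yaw -1.011 xdown [ 0.005  0.    -1.   ]
shift in current tool axes mm [ -1.4 151.1 -60.4] in final axes [ -2.  151.4 -59.5] rotvec [-0.006 -0.005 -0.003] rows>= 4
```

View pics/w39.png

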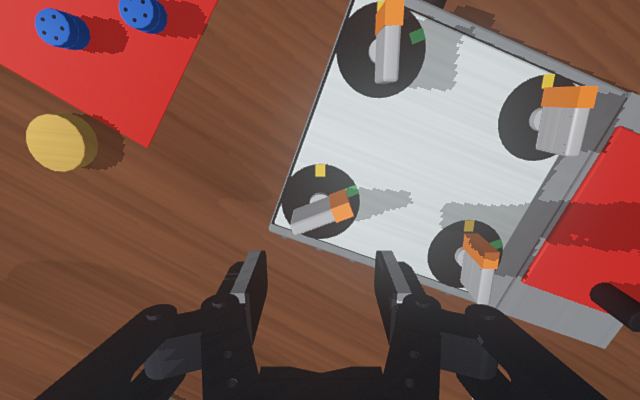

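Screw 1 reads 2.408 (green). On to 3.

```bash
python3 -m handwheel '0 38 -15 0 0 0 50; 0 38 -15 0 0 0 50; 0 38 -15 0 0 0 50; 0 37 -15 0 0 0 50; 0 0 0 0 0 0 50;0 0 0 0 0 0 50' 60; python3 - <<'E'
from h import *
c=shot("wrist");W=cloud(c);blades(c,W,[3])
plan([.5741,-.045,.093],-1.0055)
E
```

```text
clock: 53.65
position: [0.5741, -0.045, 0.1779]
ee_rot: [0.681, 0.195, -0.678, 0.195]
ft_force: [0.2, 1.0, 0.3]
grip_width: 0.582
3 n 868 centre [ 0.5747 -0.045 ] size [0.0405 0.0093] nominal [ 0.574 -0.046] yaw 0.557 screw 1.209 org 301
at [ 0.5736 -0.0441  0.1783] t 53.7 F [-0.6  0.2  0.7] w 49.9 q [ 0.62  0.35 -0.75  1.64  0.25  1.25 -1.19]
tool y yaw -1.01 xdown [ 0.004  0.001 -1.   ]
shift in current tool axes mm [85.3  0.9  0.4] in final axes [85.3  1.   0. ] rotvec [-0.004 -0.004 -0.001] rows>= 2
```

```bash
python3 -m handwheel '25 0.6 0 0 0 0 50; 30 0 0 0 0 0 50; 29 0 0 0 0 0 50; 0 0 0 0 0 0 50; 0 0 0 0 0 0 50' 60; python3 - <<'E'
from h import *
c=shot("wrist");cv2.imwrite("pics/w40.png",c["color"]);plan([.5741,-.045,.093])
E
python3 -m handwheel '1 0 0 0 0 0 0; 0 0 0 0 0 0 0; 0 0 0 0 0 0 0; 0 0 0 0 0 0 0; 0 0 0 0 0 0 0' 80; python3 - <<'E'
from h import *
plan([.5741,-.045,.093],.1945-2.4)
E
```

```text
clock: 54.2
position: [0.5745, -0.0446, 0.0957]
ee_rot: [0.681, 0.196, -0.677, 0.197]
ft_force: [0.4, -0.7, -0.2]
grip_width: 0.583
at [ 0.5753 -0.0447  0.0965] t 54.25 F [ 0.3 -0.4  0. ] w 49.7 q [ 0.59  0.43 -0.72  1.72  0.32  1.1  -1.24]
tool y yaw -1.009 xdown [ 0.007  0.    -1.   ]
shift in current tool axes mm [ 3.5 -0.4  1.2] in final axes [ 3.5 -0.4  1.1] rotvec [ 0.    -0.006 -0.004] rows>= 1
clock: 54.75
position: [0.575, -0.045, 0.0948]
ee_rot: [0.681, 0.195, -0.677, 0.196]
ft_force: [-3.3, 0.9, 7.1]
grip_width: 0.088
at [ 0.575  -0.045   0.0948] t 54.75 F [-3.3  0.9  7.1] w 7.5 q [ 0.59  0.44 -0.72  1.72  0.32  1.1  -1.24]
tool y yaw -1.009 xdown [ 0.006  0.    -1.   ]
shift in current tool axes mm [ 1.7 -0.4  0.8] in final axes [1.8 0.6 0.7] rotvec [ 1.196 -0.006  0.   ] rows>= 9
```

View pics/w40.png

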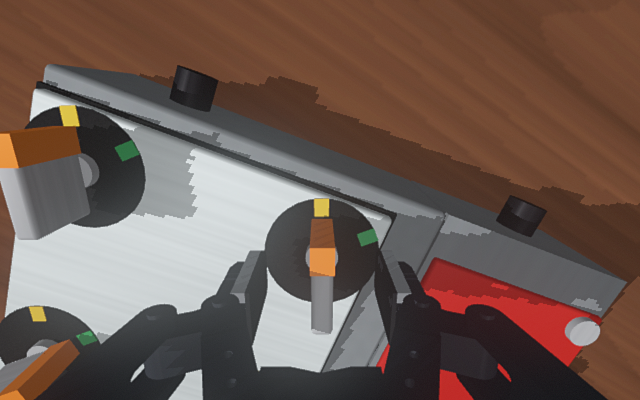

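```bash
python3 -m handwheel '0 0 0 0.145 0 0 0; 0 0 0 0.145 0 0 0; 0 0 0 0.145 0 0 0; 0 0 0 0.145 0 0 0; 0 0 0 0.145 0 0 0; 0 0 0 0.145 0 0 0; 0 0 0 0.145 0 0 0; 0 0 0 0.145 0 0 0'; python3 -m handwheel '0 0 0 0.03 0 0 0;0 0 0 0.02 0 0 0; 0 0 0 0 0 0 0; 0 0 0 0 0 0 0';python3 - <<'E'
from h import *
c=shot("wrist");cv2.imwrite("pics/w41.png",c["color"]);plan([.5741,-.045,.093],.1945-2.4);print(manip.get_obs()["torque"])
E
```

```text
clock: 55.55
position: [0.5749, -0.0446, 0.0947]
ee_rot: [0.677, -0.21, -0.673, -0.211]
ft_force: [-3.8, 2.0, 6.2]
grip_width: 0.088
clock: 55.95
position: [0.5749, -0.0446, 0.0947]
ee_rot: [0.672, -0.224, -0.668, -0.226]
ft_force: [-3.1, 1.4, 6.8]
grip_width: 0.087
at [ 0.5749 -0.0446  0.0947] t 56.0 F [-3.1  1.8  6.9] w 7.3 q [ 0.42  0.39 -0.51  1.73  0.21  1.07 -2.38]
tool y yaw -2.218 xdown [ 0.006  0.    -1.   ]
shift in current tool axes mm [1.7 0.8 0.4] in final axes [1.7 0.8 0.4] rotvec [-0.013 -0.004  0.004] rows>= 1
[0.16822658 0.81371085 0.26022713]
```

View pics/w41.png

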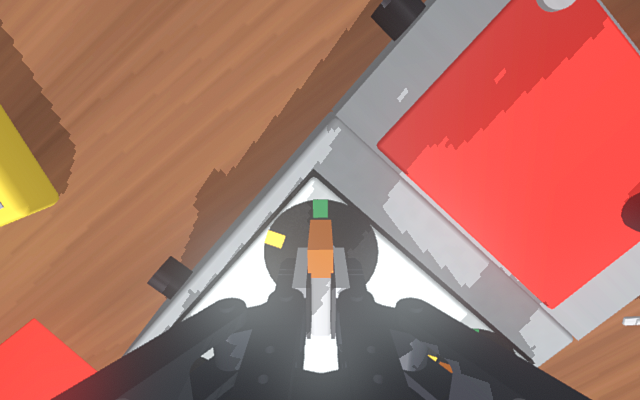

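Screw 3 is at green, stop torque 0.26. Next, screw 2.

```bash
python3 -m handwheel '0 0 0 0 0 0 50; 0 0 0 0 0 0 50; 0 0 0 0 0 0 50; -40 0 0 0 0 0 50; -45 0 0 0 0 0 50; 0 0 0 -0.145 0 0 50; 0 0 0 -0.145 0 0 50; 0 0 0 -0.145 0 0 50'; python3 -m handwheel '0 0 0 -0.145 0 0 50; 0 0 0 -0.145 0 0 50; 0 0 0 -0.145 0 0 50; 0 0 0 -0.145 0 0 50; 0 0 0 -0.145 0 0 50; 0 0 0 -0.055 0 0 50; 0 0 0 0 0 0 50;0 0 0 0 0 0 50' ; python3 - <<'E'
from h import *
c=shot("wrist");W=cloud(c);cv2.imwrite("pics/w42.png",c["color"]);blades(c,W)
plan([.4668,-.066,.18],-1.0055)
E
```

```text
clock: 56.8
position: [0.5744, -0.0455, 0.179]
ee_rot: [0.705, -0.073, -0.701, -0.074]
ft_force: [0.6, 0.0, 0.7]
grip_width: 0.589
clock: 57.6
position: [0.5743, -0.0454, 0.1786]
ee_rot: [0.681, 0.196, -0.677, 0.197]
ft_force: [-0.3, -0.7, 0.3]
grip_width: 0.588
1 n 794 centre [0.4437 0.0509] size [0.0104 0.041 ] nominal [0.4429 0.0505] yaw -0.649 screw 2.415 org 323
2 n 547 centre [ 0.4692 -0.0651] size [0.0362 0.0101] nominal [ 0.4661 -0.0672] yaw 0.582 screw 1.183 org 266
3 n 940 centre [ 0.5746 -0.045 ] size [0.0105 0.0405] nominal [ 0.574 -0.046] yaw -0.643 screw 2.408 org 320
4 n 1224 centre [0.5513 0.0728] size [0.0398 0.011 ] nominal [0.5508 0.0718] yaw 0.581 screw 1.184 org 436
at [ 0.5743 -0.0454  0.1786] t 57.65 F [0.4 0.4 0.9] w 49.9 q [ 0.58  0.34 -0.7   1.64  0.23  1.24 -1.17]
tool y yaw -1.006 xdown [ 0.005  0.    -1.   ]
shift in current tool axes mm [ -1.9 -40.1 101.8] in final axes [ -1.4 -40.2 101.8] rotvec [-0.001 -0.005 -0.003] rows>= 3
```

```bash
python3 -m handwheel '0 -13 34 0 0 0 50; 0 -13 34 0 0 0 50; 0 -14 34 0 0 0 50; 0 0 0 0 0 0 50;0 0 0 0 0 0 50' 60; python3 - <<'E'
from h import *
c=shot("wrist");W=cloud(c);blades(c,W,[2])
plan([.4667,-.0658,.093],-1.0055)
E
```

```text
clock: 58.15
position: [0.4667, -0.0668, 0.1786]
ee_rot: [0.681, 0.196, -0.677, 0.198]
ft_force: [0.7, -0.4, 0.1]
grip_width: 0.586
2 n 875 centre [ 0.467  -0.0661] size [0.0399 0.0094] nominal [ 0.4661 -0.0672] yaw 0.564 screw 1.201 org 305
at [ 0.4674 -0.0664  0.1786] t 58.2 F [ 0.3 -0.7  1.3] w 50.2 q [ 0.75  0.08 -0.72  1.89  0.06  1.18 -1.  ]
tool y yaw -1.005 xdown [ 0.007 -0.    -1.   ]
shift in current tool axes mm [85.6 -1.2  0.7] in final axes [85.6 -0.8  0.2] rotvec [ 0.    -0.005 -0.004] rows>= 2
```

```bash
python3 -m handwheel '25 -0.5 0 0 0 0 50; 30 0 0 0 0 0 50; 30 0 0 0 0 0 50; 0 0 0 0 0 0 50; 0 0 0 0 0 0 50' 60; python3 - <<'E'
from h import *
c=shot("wrist");cv2.imwrite("pics/w43.png",c["color"]);plan([.4668,-.066,.093])
E
python3 -m handwheel '0 0 0 0 0 0 0; 0 0 0 0 0 0 0; 0 0 0 0 0 0 0; 0 0 0 0 0 0 0; 0 0 0 0 0 0 0' 80; python3 - <<'E'
from h import *
plan([.4668,-.066,.093],.1945-2.4)
E
```

```text
clock: 58.7
position: [0.4676, -0.0651, 0.0935]
ee_rot: [0.681, 0.198, -0.677, 0.198]
ft_force: [-0.8, 0.0, 0.2]
grip_width: 0.584
at [ 0.4682 -0.0654  0.0943] t 58.75 F [ 0.2 -0.4  0.5] w 50.0 q [ 0.71  0.19 -0.72  1.98  0.15  1.01 -1.08]
tool y yaw -1.004 xdown [ 0.006  0.001 -1.   ]
shift in current tool axes mm [ 1.3 -0.2  1.5] in final axes [ 1.3 -0.2  1.5] rotvec [ 0.    -0.006 -0.003] rows>= 1
clock: 59.25
position: [0.4675, -0.066, 0.0941]
ee_rot: [0.681, 0.197, -0.677, 0.198]
ft_force: [-0.6, 0.1, 7.4]
grip_width: 0.089
at [ 0.4675 -0.066   0.0941] t 59.25 F [-0.6  0.1  7.4] w 7.6 q [ 0.71  0.19 -0.72  1.99  0.15  1.01 -1.08]
tool y yaw -1.005 xdown [ 0.006 -0.    -1.   ]
shift in current tool axes mm [ 1.1 -0.3  0.6] in final axes [1.1 0.4 0.5] rotvec [ 1.201 -0.007 -0.   ] rows>= 9
```

View pics/w43.png

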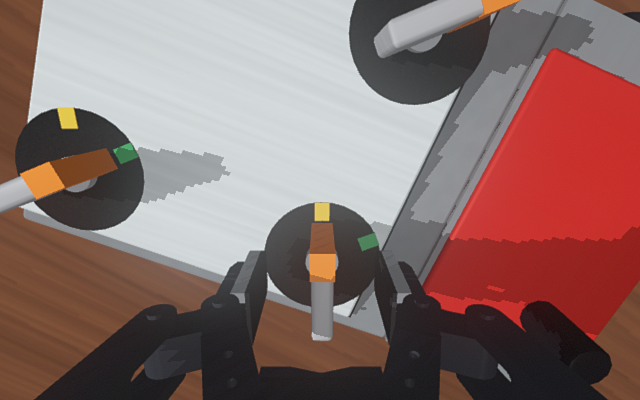

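```bash
python3 -m handwheel '0 0 0 0.145 0 0 0; 0 0 0 0.145 0 0 0; 0 0 0 0.145 0 0 0; 0 0 0 0.145 0 0 0; 0 0 0 0.145 0 0 0; 0 0 0 0.145 0 0 0; 0 0 0 0.145 0 0 0; 0 0 0 0.145 0 0 0'; python3 -m handwheel '0 0 0 0.03 0 0 0;0 0 0 0.025 0 0 0; 0 0 0 0 0 0 0; 0 0 0 0 0 0 0';python3 - <<'E'
from h import *
c=shot("wrist");cv2.imwrite("pics/w44.png",c["color"]);plan([.4668,-.066,.093],.1945-2.4);print(manip.get_obs()["torque"])
E
```

```text
clock: 60.05
position: [0.4674, -0.0663, 0.0941]
ee_rot: [0.678, -0.208, -0.673, -0.209]
ft_force: [-1.5, 0.1, 6.5]
grip_width: 0.09
clock: 60.45
position: [0.4674, -0.0662, 0.0941]
ee_rot: [0.673, -0.225, -0.668, -0.226]
ft_force: [-1.9, -0.9, 6.7]
grip_width: 0.088
at [ 0.4674 -0.0663  0.0941] t 60.5 F [-1.8 -1.5  6.5] w 7.6 q [ 0.6   0.17 -0.59  1.99  0.11  1.   -2.27]
tool y yaw -2.219 xdown [ 0.007 -0.001 -1.   ]
shift in current tool axes mm [1.1 0.2 0.7] in final axes [1.1 0.2 0.7] rotvec [-0.014 -0.006  0.003] rows>= 1
[-0.26823089  0.46641454  0.27094685]
```

View pics/w44.png

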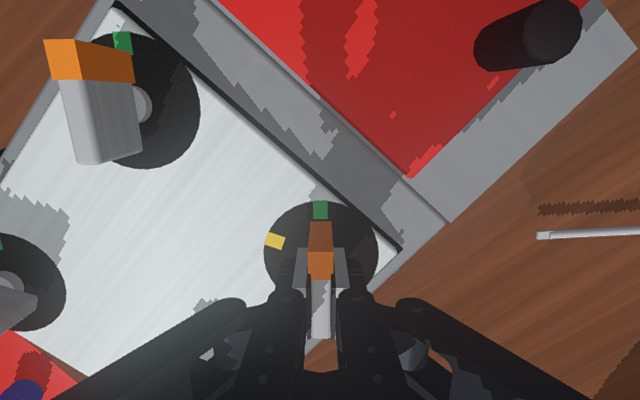

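```bash
python3 -m handwheel '0 0 0 0 0 0 50; 0 0 0 0 0 0 50; 0 0 0 0 0 0 50; -40 0 0 0 0 0 50; -45 0 0 0 0 0 50; 0 0 0 -0.145 0 0 50; 0 0 0 -0.145 0 0 50; 0 0 0 -0.145 0 0 50'; python3 -m handwheel '0 0 0 -0.145 0 0 50; 0 0 0 -0.145 0 0 50; 0 0 0 -0.145 0 0 50; 0 0 0 -0.145 0 0 50; 0 0 0 -0.145 0 0 50; 0 0 0 -0.055 0 0 50; 0 0 0 0 0 0 50;0 0 0 0 0 0 50' ; python3 - <<'E'
from h import *
c=shot("wrist");W=cloud(c);blades(c,W)
plan([.5514,.0728,.18],-1.0055)
E
```

```text
clock: 61.3
position: [0.4666, -0.0659, 0.1784]
ee_rot: [0.705, -0.073, -0.701, -0.074]
ft_force: [0.2, 0.7, -0.1]
grip_width: 0.584
clock: 62.1
position: [0.4665, -0.0659, 0.1781]
ee_rot: [0.681, 0.196, -0.677, 0.197]
ft_force: [-0.7, -0.9, -0.0]
grip_width: 0.583
1 n 1084 centre [0.4438 0.0505] size [0.0098 0.0412] nominal [0.4429 0.0505] yaw -0.632 screw 2.397 org 399
2 n 946 centre [ 0.4665 -0.0668] size [0.0103 0.0403] nominal [ 0.4661 -0.0672] yaw -0.642 screw 2.408 org 323
3 n 1398 centre [ 0.5745 -0.0455] size [0.0098 0.0412] nominal [ 0.574 -0.046] yaw -0.633 screw 2.399 org 449
4 few 0
at [ 0.4665 -0.0659  0.1781] t 62.15 F [0.5 0.4 0.5] w 50.2 q [ 0.67  0.07 -0.64  1.9   0.04  1.18 -0.99]
tool y yaw -1.006 xdown [ 0.005  0.    -1.   ]
shift in current tool axes mm [  -1.4  -71.7 -146. ] in final axes [  -1.9  -71.6 -146. ] rotvec [-0.001 -0.005 -0.003] rows>= 4
```

```bash
python3 -m handwheel '0 -18 -36 0 0 0 50; 0 -18 -36 0 0 0 50; 0 -18 -37 0 0 0 50; 0 -18 -37 0 0 0 50; 0 0 0 0 0 0 50;0 0 0 0 0 0 50' 60; python3 - <<'E'
from h import *
c=shot("wrist");W=cloud(c);blades(c,W,[4])
plan([.5514,.0728,.093],-1.0055)
E
```

```text
clock: 62.75
position: [0.551, 0.0741, 0.1782]
ee_rot: [0.68, 0.198, -0.677, 0.198]
ft_force: [-0.9, -1.1, -0.3]
grip_width: 0.589
4 n 885 centre [0.5514 0.0729] size [0.0405 0.0094] nominal [0.5508 0.0718] yaw 0.57 screw 1.195 org 319
at [0.5508 0.0728 0.1782] t 62.8 F [-0.2 -0.5  0.3] w 49.9 q [ 0.41  0.3  -0.73  1.69  0.21  1.23 -1.38]
tool y yaw -1.005 xdown [ 0.004  0.    -1.   ]
shift in current tool axes mm [85.2  0.1 -0.1] in final axes [85.2  0.3 -0.5] rotvec [ 0.    -0.004 -0.002] rows>= 2
```

```bash
python3 -m handwheel '0 0 0 -0.143 0 0 50; 0 0 0 -0.143 0 0 50; 0 0 0 -0.143 0 0 50; 0 0 0 -0.143 0 0 50; 0 0 0 -0.143 0 0 50; 0 0 0 -0.143 0 0 50; 0 0 0 -0.143 0 0 50; 0 0 0 -0.143 0 0 50'; python3 -m handwheel '0 0 0 -0.143 0 0 50; 0 0 0 -0.143 0 0 50; 0 0 0 -0.143 0 0 50; 0 0 0 -0.143 0 0 50; 0 0 0 -0.143 0 0 50; 0 0 0 -0.143 0 0 50; 0 0 0 -0.143 0 0 50; 0 0 0 -0.143 0 0 50'; python3 -m handwheel '0 0 0 -0.143 0 0 50; 0 0 0 -0.143 0 0 50; 0 0 0 -0.143 0 0 50; 0 0 0 -0.143 0 0 50; 0 0 0 -0.143 0 0 50; 0 0 0 -0.139 0 0 50; 0 0 0 0 0 0 50;0 0 0 0 0 0 50' ; python3 - <<'E'
from h import *
c=shot("wrist");W=cloud(c);blades(c,W,[4,1,3])
plan([.5514,.0728,.093],-1.0055)
E
```

```text
clock: 63.6
position: [0.5508, 0.0712, 0.1786]
ee_rot: [0.464, 0.533, -0.462, 0.536]
ft_force: [0.0, -1.2, -0.5]
grip_width: 0.588
clock: 64.4
position: [0.5508, 0.0712, 0.1785]
ee_rot: [0.1, 0.698, -0.101, 0.702]
ft_force: [0.2, -0.1, -0.5]
grip_width: 0.584
clock: 65.2
position: [0.5509, 0.072, 0.1784]
ee_rot: [-0.196, 0.678, 0.195, 0.681]
ft_force: [-0.6, 0.3, -0.3]
grip_width: 0.585
4 n 898 centre [0.551  0.0727] size [0.0412 0.0098] nominal [0.5508 0.0718] yaw 0.57 screw 1.195 org 259
1 n 1367 centre [0.4431 0.0509] size [0.0098 0.0406] nominal [0.4429 0.0505] yaw -0.638 screw 2.403 org 441
3 n 1088 centre [ 0.5742 -0.0454] size [0.0098 0.0415] nominal [ 0.574 -0.046] yaw -0.637 screw 2.402 org 331
at [0.5509 0.0723 0.1785] t 65.25 F [ 0.2  0.6 -0. ] w 50.1 q [ 0.79  0.53 -1.29  1.68  0.52  1.33  1.54]
tool y yaw 2.132 xdown [ 0.005 -0.001 -1.   ]
shift in current tool axes mm [85.5  0.4  0.3] in final axes [85.5  0.2  0.7] rotvec [-0.004  0.004  0.003] rows>= 2
```

```bash
python3 -m handwheel '25 0 0 0 0 0 50; 30 0 0 0 0 0 50; 30 0 0 0 0 0 50; 0 0 0 0 0 0 50; 0 0 0 0 0 0 50' 60; python3 - <<'E'
from h import *
c=shot("wrist");cv2.imwrite("pics/w45.png",c["color"]);plan([.5512,.0728,.093])
E
```

```text
clock: 65.75
position: [0.5515, 0.0733, 0.0943]
ee_rot: [-0.198, 0.677, 0.197, 0.681]
ft_force: [-0.8, -0.0, -0.1]
grip_width: 0.587
at [0.5521 0.0735 0.0951] t 65.8 F [ 0.2 -0.5  1.1] w 49.7 q [ 0.72  0.61 -1.2   1.76  0.61  1.2   1.48]
tool y yaw 2.136 xdown [ 0.007  0.    -1.   ]
shift in current tool axes mm [ 2.1 -0.1 -1.1] in final axes [ 2.1 -0.1 -1.1] rotvec [0.    0.006 0.003] rows>= 1
```

View pics/w45.png

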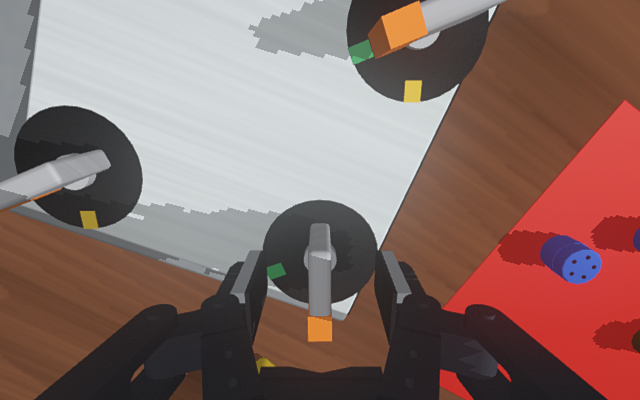

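Aligned on blade 4. Grip and turn to the stop.

```bash
python3 -m handwheel '1 0 -0.5 0 0 0 0; 0 0 0 0 0 0 0; 0 0 0 0 0 0 0; 0 0 0 0 0 0 0; 0 0 0 0 0 0 0' 80; python3 -m handwheel '0 0 0 0.145 0 0 0; 0 0 0 0.145 0 0 0; 0 0 0 0.145 0 0 0; 0 0 0 0.145 0 0 0; 0 0 0 0.145 0 0 0; 0 0 0 0.145 0 0 0; 0 0 0 0.145 0 0 0; 0 0 0 0.145 0 0 0'; python3 -m handwheel '0 0 0 0.03 0 0 0;0 0 0 0.025 0 0 0; 0 0 0 0 0 0 0; 0 0 0 0 0 0 0';python3 - <<'E'
from h import *
c=shot("wrist");cv2.imwrite("pics/w46.png",c["color"]);plan([.5512,.0728,.093],.1945-2.4);print(manip.get_obs()["torque"])
E
```

```text
clock: 66.3
position: [0.5516, 0.0728, 0.0935]
ee_rot: [-0.198, 0.677, 0.197, 0.681]
ft_force: [-1.5, -1.8, 6.1]
grip_width: 0.088
clock: 67.1
position: [0.5516, 0.0732, 0.0935]
ee_rot: [0.209, 0.673, -0.208, 0.678]
ft_force: [-0.7, 0.1, 3.1]
grip_width: 0.092
clock: 67.5
position: [0.5516, 0.0732, 0.0935]
ee_rot: [0.225, 0.669, -0.223, 0.673]
ft_force: [-1.7, -0.7, 8.3]
grip_width: 0.083
at [0.5516 0.0732 0.0935] t 67.55 F [-1.8  0.6  7.3] w 7.5 q [ 0.58  0.48 -0.97  1.77  0.44  1.12  0.39]
tool y yaw 0.926 xdown [ 0.006  0.    -1.   ]
shift in current tool axes mm [ 0.5 -0.6 -0. ] in final axes [ 0.5 -0.6 -0. ] rotvec [-0.01   0.005 -0.004] rows>= 1
[-0.1729868   0.38507294  0.22885356]
```

View pics/w46.png

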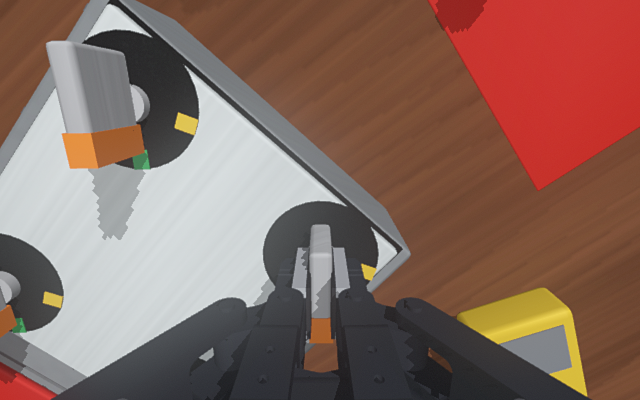

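```bash
python3 -m handwheel '0 0 0 0 0 0 50; 0 0 0 0 0 0 50; 0 0 0 0 0 0 50; -40 0 0 0 0 0 50; -45 0 0 0 0 0 50; -45 0 0 0 0 0 50; -30 0 -20 0 0 0 50; 0 0 -40 0 0 0 50'; python3 -m handwheel '0 0 -40 0 0 0 50; 0 0 0 0 0 0 50;0 0 0 0 0 0 50' ; python3 - <<'E'
from h import *
plan([.5,.0,.25])
c=shot("wrist");W=cloud(c);cv2.imwrite("pics/w47.png",c["color"]);blades(c,W)
c=shot("top");cv2.imwrite("pics/top7.png",c["color"])
c=shot("side");cv2.imwrite("pics/side7.png",c["color"])
E
```

```text
clock: 68.35
position: [0.5049, 0.1089, 0.256]
ee_rot: [0.228, 0.667, -0.224, 0.673]
ft_force: [-0.2, 1.5, 0.8]
grip_width: 0.588
clock: 68.65
position: [0.4702, 0.1334, 0.2524]
ee_rot: [0.225, 0.668, -0.225, 0.673]
ft_force: [0.5, -0.7, -0.1]
grip_width: 0.587
at [0.4702 0.1334 0.2524] t 68.65 F [ 0.5 -0.7 -0.1] w 50.1 q [ 0.72  0.12 -1.15  1.74  0.12  1.35  0.47]
tool y yaw 0.924 xdown [ 0.006 -0.002 -1.   ]
shift in current tool axes mm [  2.8 -88.5 104.1] in final axes [  2.4 -88.5 104.1] rotvec [-0.     0.006 -0.003] rows>= 3
1 n 511 centre [0.4431 0.0515] size [0.0101 0.0409] nominal [0.4429 0.0505] yaw -0.642 screw 2.407 org 136
2 n 193 centre [ 0.4575 -0.0591] size [0.009 0.019] nominal [ 0.4661 -0.0672] yaw -0.597 screw 2.362 org 0
3 few 0
4 n 377 centre [0.5512 0.0729] size [0.0086 0.0412] nominal [0.5508 0.0718] yaw -0.632 screw 2.397 org 111
```

View pics/w47.png

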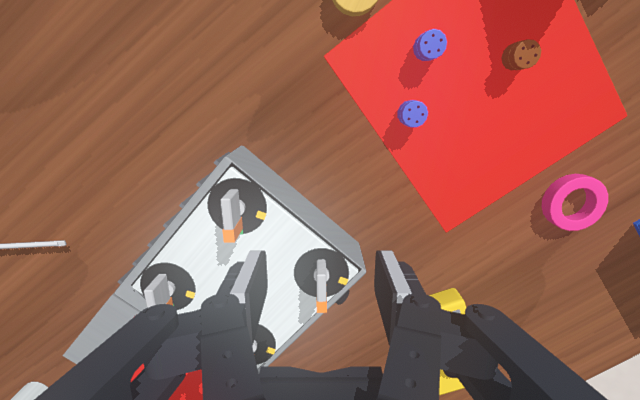

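View pics/top7.png

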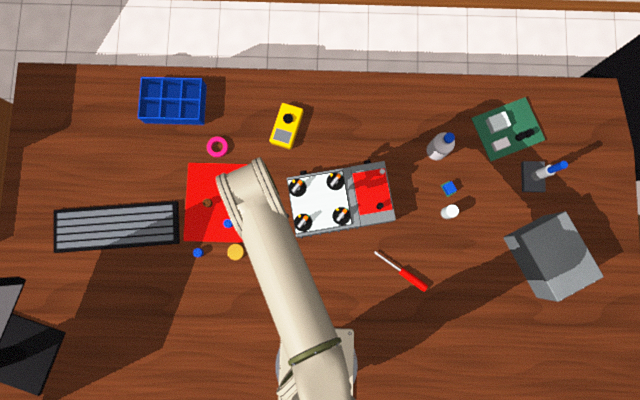

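View pics/side7.png

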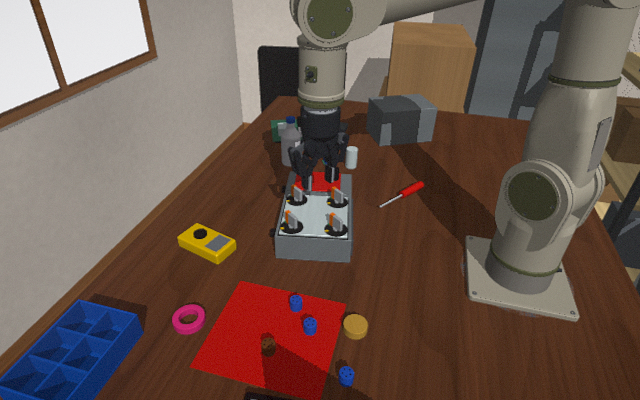

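```bash
python3 - <<'E'
from h import *
c=shot("top");W=cloud(c);h=cv2.cvtColor(c["color"],cv2.COLOR_BGR2HSV)
a=np.zeros((400,640),bool);a[155:240,280:402]=1
def rect(m,n):
    k,l,s,ce=cv2.connectedComponentsWithStats(m.astype(np.uint8));i=1+s[1:,4].argmax();P=W[l==i][:,:2]
    print(n,cv2.minAreaRect(P.astype(np.float32)))
rect(a&((h[...,0]<8)|(h[...,0]>172))&(h[...,1]>150)&(W[...,2]>.06),"plate")
rect(a&(W[...,2]>.065),"housing")
cv2.imwrite("pics/top8.png",cv2.resize(c["color"][150:250,270:410],None,fx=5.5,fy=5.5,interpolation=cv2.INTER_CUBIC))
E
```

```text
plate ((0.5461562871932983, -0.16277706623077393), (0.13310492038726807, 0.10488037019968033), 11.285994529724121)
housing ((0.5051393508911133, -0.06812633574008942), (0.22617019712924957, 0.3158514201641083), 11.511519432067871)
```

View pics/top8.png

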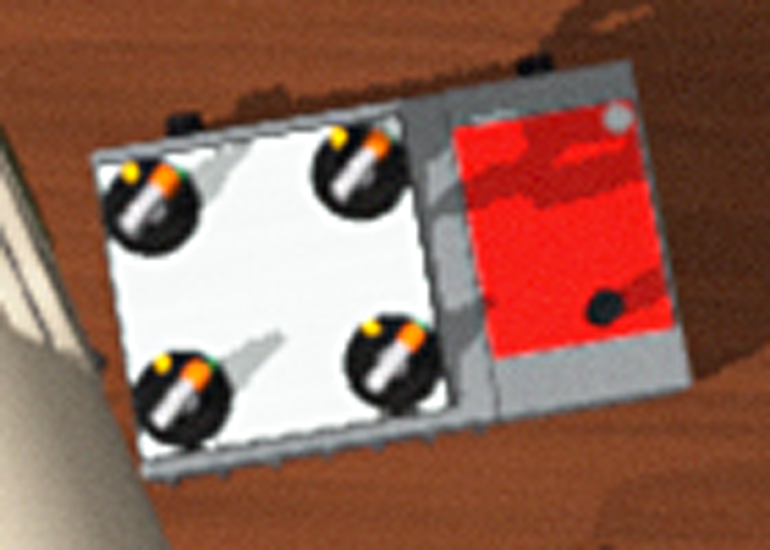

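```bash
python3 -c "
from workcell import hand_in; print(hand_in())"
```

```text
the job is handed in; nothing more can be done
None
```

The job is done as asked and handed in at about 69 s; no verdict was reported.

- **Dust cover and cartridges:** I swung the cover aside to about 1.65 rad, judged from the pictures. Only two white cartridges stood on the mat. I put both in the well and saw them standing there, then swung the cover shut. The blue and brown look-alikes were left alone.
- **Screws:** I turned 1 and 3 to yellow, then 2 and 4 to yellow, then 1 and 3 to green, then 2 and 4 to green.

**Last checks**
- **Cover shut:** its edge was within 0.02° of the aluminium cover's edge right after closing, and it still lay parallel in the final top view. The knob slid in the grip as it reached the stop.
- **Yellow stage:** the screws read about 1.19 to 1.22 rad before the green stage began.
- **Green stage:** screws 1 and 4 read 2.407 and 2.397 rad at the end, and 2 and 3 had read 2.408 and 2.402 earlier. All four showed about 0.23 to 0.27 N m against the stop.
- **Poor readings:** the final wrist view cut off screws 2 and 3, so 2 read 2.36 and 3 gave nothing. The top view shows both at green. The final top-view rectangle for the housing came out too wide because it took in part of the arm, so I did not use it.
- **Surroundings:** the bystanders look unmoved in the top and side pictures, and the robot was clear of everything at hand-in.

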